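# Fetch the caliper from under the trays of the spares case

## Robot

A 7-joint arm with a two-finger parallel gripper is mounted at the origin on a cart in front of the work surface, level with it; the furniture and walls round the work are solid. World frame = base frame: x ahead of the robot, y to its left, z up, the work surface at z = 0. Lengths are in m, angles in rad, forces in N, time in s.
With the tool pointing down it reaches from about 0.35 to 0.9 m from the base axis. Payload 19.9 kg.
Tool frame: the origin (TCP) lies on the centre line of the jaws, within the pads' length; the fingertips stand 19 mm ahead of it and the grasp point (between the pads) is the TCP (r.tcp_to_tips is the distance from the TCP to the fingertips, in m); y points along the fingers, x is the direction in which the jaws open and shut, and the axes are right-handed (so a half turn about y gives the same grasp; the last joint's range is limited). The gripper opens to 85 mm and grips with 20 to 120 N. Pads are 22 mm wide; open, the fingers measure 114 mm over their backs; the gripper's body (76 mm by 85 mm) begins 54 mm behind the grasp point. The pads swing forward as they close: fully open they stand 13 mm farther back than shut.
Start: joints at [-1.296, 0.417, -0.01, 1.614, 0.005, 1.111, -0.053], TCP at [0.195, 0.594, 0.25] pointing down, gripper open.
Joint ranges: [-2.81, 2.81], [-0.39, 2.02], [-1.27, 1.25], [0.06, 2.57], [-1.19, 4.33], [0.19, 2], [-2.82, 2.82]. Speed limits (rad/s): [1.89, 1.89, 2.39, 2.39, 3.01, 3.01, 3.01].

## Interface

Orientations are given as a unit quaternion [x, y, z, w].
In Python, from rig import telemetry, get_image, r, look_for, outline_of gives the robot as it stands.
- The arm moves only by the tool step_arm, never from a script. Its argument "motion" is a list that holds one entry, the list of rows, each a list of 7 numbers: the shift along the tool's x, y, z in m, then the turn, a rotation vector about the tool's x, y, z in degrees, then the finger opening in m, from 0 to 0.0854. A call has exactly 8 rows; each row shifts and turns the pose as measured when the row begins, along the tool's axes as they then stand; what a row does not reach is not made up. A row lasts 1/8 s, in which the tool goes at most 62.5 mm and 10.7 degrees, less where a joint would pass 70% of its speed; a pose out of reach is approached as far as the arm can. A call is refused whole if a number of a shift passes 0.0625 or a number of a turn 10.7, either way. A call with a gripper value outside its range is refused whole. The fingers move at their own pace and stop on an object; the grip force is fixed at half the most. Time passes only in rows, so rows that do not move let the fingers close, or fill a call up. It gives the time, the measured TCP pose, the force and the opening at its end, in the units of the state.
- telemetry.state(): the state, without advancing time (a new reading comes with each control period).
- get_image(name): name is "scene" or "side" or "wrist"; returns a dict with "frame" (384x512x3 uint8, red, green, blue), "fovy" (degrees; the focal length in pixels is half the picture's height over the tangent of half this angle, whatever the lens; pixels are square), "cx", "cy" (the principal point, pixels), "distortion" ([k1, k2, p1, p2, k3] as OpenCV has them; the pictures are not rectified), "R" (3x3) and "t" (3): a world point X has camera coordinates R X + t. Camera axes: x right, y down, z forward; pixel columns grow to the right and rows downward; lengths in m; the calibration is good to about 2 mm. A picture is of the moment at which its call begins. There is no depth.
- r.job_done(): hands the job in, once; it reports no verdict.
Trained networks look in a picture, given as the dict that the camera call returned (one of the last four; its "shot" number tells which), for a name from the list of things; names that differ only in an ending like _2 or _b are one class to them, and where a whole thing is asked for, a point or a joint stands for the part that bears it (a point fixed in the world has none). Each returns a list of dicts, best first, with "score" (0 to 1); they miss things now and then, are a little off and sometimes report something else, mostly with a low value. They report only what shows in the picture. A call takes as long as a camera call.
- look_for(picture, thing): "extent" ([left, top, right, bottom] in pixels, round what is visible of it).
- outline_of(picture, thing): "mask" (384x512 bool, what is visible of it) and "extent" ([left, top, right, bottom] in pixels, round what is visible of it).
The state is a dict: "clock": time; "q": joint angles; "joint_velocities": joint speeds; "tau": joint torques, N m; "ee_pos": TCP position; "ee_rot": TCP orientation; "contact_force": force on the tool from outside, world axes, zero at the start; "torque": the same for the moment, N m; "width": opening from 0.0 (shut) to 1.0 (fully open).
Only numpy, scipy, OpenCV 4.12 (cv2) and the standard library are available. Lean on these libraries where they do the work, as an engineer would, in place of code of your own. Each camera call takes 0.05 s, during which the arm holds its last target.

## Task

The caliper in the bottom of the blue spares case is going out for calibration: it lies under the two lift-out trays, so first set both trays aside on the black bench mat, then take the caliper out and lay it, display up, flat in the foam cut-out of the cardboard mailing box. Then put each tray back in the case, seated level on its rails in the same bay it came from. Keep the trays level while you carry them and leave the mug, the small carton and the tape measure where they stand.

Things in the scene. Friction and masses are not known exactly. Their poses are not given: they have to be found in the camera images.
- spares_case: open blue steel case, fixed, 310 (x) x 138 (y) x 55 mm, origin under its centre. Walls 5 mm; floor 12 mm above the origin. A dark rail 14 mm wide along each long wall, top 36 mm up, 100 mm free between them. Stops 12 mm high at x = -34..-24 and +24..+34 mm divide the rails into two bays 116 mm long, centres x = -92 and +92, y = 0; a tray in each. The caliper shows in the gap between
- screw_tray: grey lift-out tray 100 (x) x 112 (y) x 30 mm, six cells with bolts, nuts, washers (fixed in it), about 0.25 kg. Origin: centre of underside. Handle: black bar along its x, 82 mm long, 12 wide, 12 high, centred 50 mm above the origin; grip across it (along y). Starts on the rails of either bay of the case, its x along the case's, 8 mm clear all round
- bearing_tray: grey lift-out tray, same size, handle, origin and axes as the screw tray, about 0.4 kg, one middle wall only, with three ball bearings and two black bushes (fixed in it). Starts on the rails of the other bay
- gauge: digital caliper, 237 (y) x 82 (x) x 17 mm, 0.17 kg, on the cork-lined case floor under the trays, jaws end (+y) to the case's +x. Origin: underside, centre of outline. Grip across x by the black head: x -9..+25, y +25..+86, 7..17 mm up; beside it the flat jaws reach x -41..+41, y +24..+119, top 7 mm up: fingertips stay above that. Beam x +2..+18, 3..7 mm up, from y -104 to +118
- mailer: open cardboard mailing box with grey foam, fixed, 300 (x) x 140 (y) x 26 mm, origin under its centre. Caliper cut-out in the foam: floor 10 mm, foam top 20 mm above the origin; wide part (head, jaws) x +6.5..+121.5, y -60..+56 mm; narrow part (beam) x -121.5..+6.5, y -30..+10 mm. The caliper lies with its +y along the box's +x, about 10 mm play
- recess (a point): point on the floor of the foam cut-out where the caliper's origin belongs (7.5 mm to -x of the mailing box's centre, 10 mm up)
- bench_mat: black rubber bench mat, empty, fixed, 300 (x) x 150 (y) x 3 mm, origin under its centre. Both trays fit on it side by side along its x. (Between the left and the right half of the bench, at y -0.10..0.00 m, x 0.37..0.80 m, stands a fixed bag sealer whose raised arm reaches up to 0.22 m: carry things high over it.)
- coffee_mug: green mug, 86 x 116 x 94 mm, loose bystander, origin under it
- small_carton: small light-grey product carton, 46 x 50 x 85 mm, loose bystander, origin under its centre
- pocket_tape: yellow tape measure, 43 x 80 x 62 mm, loose bystander, origin under it.

How it is judged:
By the outcome, as a careful person would: the job done as asked, in the order asked, and still so for the second after the job is handed in, with the robot touching nothing.
It also fails if it takes over 144 s, if anything falls off the work surface, if the arm or the gripper's body presses on something with over 40 N, if the wrist force passes 120 N, or if a joint passes its speed limit or range.

## Working session

There is one attempt and no reset: what is moved stays moved. The work goes in short steps, Python scripts to look and compute and a tool call to move; the robot and the scene stay as the last step left them, time stands still between calls to the robot, and variables do not carry over. Pictures are saved under pics/ and viewed, and the job is handed in when it is done.

Besides the shell and the picture viewer there is one more tool, called after ">>>" in YAML: its name, and indented under it one key for each argument. step_arm: Moves the arm, as the interface text tells. Its arguments: {"type":"object","properties":{"motion":{"type":"array"}},"required":["motion"]}

```bash
ls; mkdir -p pics; python3 - <<'E'
from rig import telemetry, get_image, r, look_for, outline_of
import cv2, numpy as np
s=telemetry.state()
for k,v in s.items(): print(k,np.round(v,4))
print([a for a in dir(r) if not a.startswith('_')])
for n in ["scene","side","wrist"]:
    p=get_image(n); cv2.imwrite(f'pics/a_{n}.png',p['frame'][:,:,::-1])
    print(n,p['fovy'],p['cx'],p['cy'],p['distortion'],np.round(p['R'],3).tolist(),np.round(p['t'],3))
    for th in ["spares_case","screw_tray","bearing_tray","gauge","mailer","bench_mat","coffee_mug","small_carton","pocket_tape"]:
        print('  ',th,[(np.round(d['extent']).astype(int).tolist(),round(d['score'],2)) for d in look_for(p,th)[:3]])
E
```

```text
pics
clock 0.0
q [-1.2955  0.418  -0.0103  1.6142  0.0047  1.1107 -0.053 ]
joint_velocities [-0.0028 -0.0021  0.0009  0.0021  0.0008  0.0012  0.0022]
tau [ 1.10000e-03 -8.64445e+01  6.79300e-01 -4.34900e+01  1.91000e-02
  7.30000e-03 -0.00000e+00]
ee_pos [0.1946 0.5936 0.2496]
ee_rot [ 0.5729  0.4145 -0.4152 -0.5723]
contact_force [ 0.6397 -1.4765  0.2829]
torque [ 0.0024 -0.0066  0.011 ]
width 1.0009
['MotionError', 'job_done', 'tcp_to_tips']
scene 53.40577711006807 256.8973708814786 193.20352203690146 [0.0187383 0.        0.        0.        0.       ] [[0.872, -0.489, -0.003], [-0.375, -0.666, -0.645], [0.313, 0.563, -0.765]] [-0.5    0.231  1.271]
   spares_case [([157, 130, 242, 175], 0.77)]
   screw_tray [([163, 136, 196, 161], 0.94), ([158, 128, 240, 170], 0.18)]
   bearing_tray [([202, 120, 238, 149], 0.7)]
   gauge [([197, 139, 210, 150], 0.71)]
   mailer [([192, 157, 274, 211], 0.62)]
   bench_mat [([227, 220, 319, 289], 0.82)]
   coffee_mug [([311, 267, 347, 308], 0.63)]
   small_carton [([244, 120, 258, 143], 0.73)]
   pocket_tape [([257, 297, 285, 316], 0.72)]
side 56.01
[... 350 characters left out ...]
 [([224, 286, 260, 310], 0.68)]
   mailer [([200, 214, 300, 263], 0.55)]
   bench_mat [([242, 158, 321, 192], 0.59)]
   coffee_mug [([266, 119, 285, 143], 0.91), ([243, 158, 321, 194], 0.63)]
   small_carton [([163, 253, 187, 286], 0.7)]
   pocket_tape [([304, 139, 325, 160], 0.66)]
wrist 60.1054614044249 257.60960640606356 193.262158755185 [-0.04231959  0.          0.          0.          0.        ] [[0.311, 0.95, 0.001], [0.912, -0.299, 0.281], [0.268, -0.087, -0.96]] [-0.624 -0.036  0.378]
   spares_case [([146, 316, 184, 362], 0.8)]
   screw_tray [([56, 374, 83, 384], 0.53)]
   bearing_tray []
   gauge []
   mailer []
   bench_mat []
   coffee_mug []
   small_carton []
   pocket_tape []
```

View pics/a_scene.png

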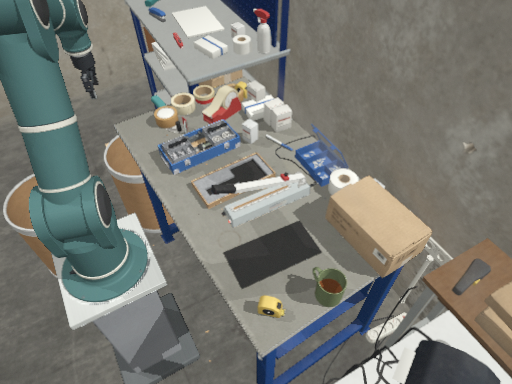

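View pics/a_side.png

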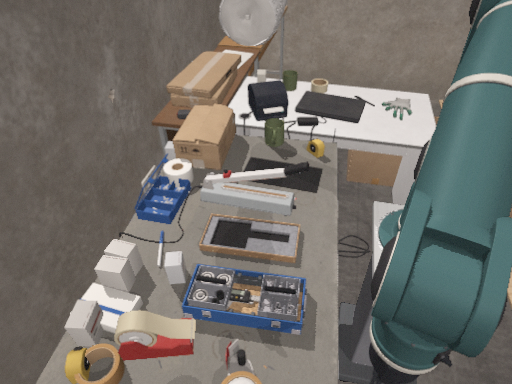

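View pics/a_wrist.png

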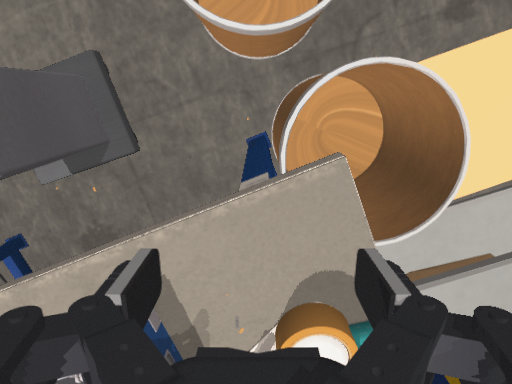

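```bash
cat > h.py <<'E'
from rig import telemetry, get_image, r, look_for, outline_of
import cv2, numpy as np
from scipy.spatial.transform import Rotation as Ro
from scipy.optimize import minimize
def K(p):
    h=p['frame'].shape[0]; f=h/2/np.tan(np.radians(p['fovy'])/2)
    return np.array([[f,0,p['cx']],[0,f,p['cy']],[0,0,1.]])
def proj(p,X):
    X=np.atleast_2d(np.asarray(X,float))
    return cv2.projectPoints(X,cv2.Rodrigues(np.asarray(p['R']))[0],np.asarray(p['t'],float),K(p),np.array(p['distortion']))[0].reshape(-1,2)
def ray(p,uv):
    n=cv2.undistortPoints(np.array(uv,float).reshape(-1,1,2),K(p),np.array(p['distortion'])).reshape(-1,2)
    R=np.asarray(p['R']);t=np.asarray(p['t'])
    d=np.c_[n,np.ones(len(n))]@R; return -R.T@t, d/np.linalg.norm(d,axis=1,keepdims=True)
def onz(p,uv,z):
    c,d=ray(p,uv); return c+d*((z-c[2])/d[:,2:3])
def tri(ps,uvs):
    A=np.zeros((3,3));b=np.zeros(3)
    for p,u in zip(ps,uvs):
        c,d=ray(p,[u]);M=np.eye(3)-np.outer(d[0],d[0]);A+=M;b+=M@c
    return np.linalg.solve(A,b)
def box(x0,x1,y0,y1,z0,z1): return np.array([[a,b,c] for a in(x0,x1) for b in(y0,y1) for c in(z0,z1)])
def T(P,pose):  # x,y,z,yaw
    c,s=np.cos(pose[3]),np.sin(pose[3]); return P@np.array([[c,s,0],[-s,c,0],[0,0,1]])+np.array(pose[:3])
def sil(p,boxes,pose):
    m=np.zeros((384*4,512*4),np.uint8)
    for B in boxes:
        h=cv2.convexHull(proj(p,T(B,pose)).astype(np.float32)*4)
        cv2.fillConvexPoly(m,h.astype(np.int32),1)
    return cv2.resize(m.astype(np.float32),(512,384),interpolation=cv2.INTER_AREA)
MOD={'spares_case':[box(-.155,.155,-.069,.069,0,.055)],
'mailer':[box(-.15,.15,-.07,.07,0,.026)],'bench_mat':[box(-.15,.15,-.075,.075,0,.003)],
'screw_tray':[box(-.05,.05,-.056,.056,0,.03),box(-.041,.041,-.006,.006,.03,.056)],
'small_carton':[box(-.023,.023,-.025,.025,0,.085)],
'pocket_tape':[box(-.0215,.0215,-.04,.04,0,.062)],'coffee_mug':[box(-.043,.043,-.058,.058,0,.094)]}
MOD['bearing_tray']=MOD['screw_tray']
def fit(ps,masks,boxes,init,fixz=True):
    def c(v):
        pose=[v[0],v[1],init[2] if fixz else v[3],v[2]]; e=0
        for p,m in zip(ps,masks):
            s=sil(p,boxes,pose); e+=1-np.minimum(s,m).sum()/np.maximum(s,m).sum()
        return e/len(ps)
    v0=[init[0],init[1],init[3]]+([] if fixz else [init[2]])
    sx=np.array([v0]+[np.add(v0,np.eye(len(v0))[i]*[.03,.03,.15,.01][i]) for i in range(len(v0))])
    o=minimize(c,v0,method='Nelder-Mead',options=dict(initial_simplex=sx,xatol=2e-4,fatol=1e-5))
    return o.x,o.fun
def show(p,name,polys=()):
    im=p['frame'][:,:,::-1].copy()
    for P in polys: cv2.polylines(im,[proj(p,P).round().astype(int)],True,(0,255,0),1)
    cv2.imwrite('pics/'+name,im)
E
python3 - <<'E'
from h import *
ps=[get_image('scene'),get_image('side')]
for th in ["spares_case","mailer","bench_mat","screw_tray","bearing_tray","small_carton","pocket_tape","coffee_mug"]:
    ms=[];cs=[]
    z=.036 if 'tray' in th else 0
    for p in ps:
        o=outline_of(p,th)
        if not o: print(th,'missing',len(ms)); continue
        o=o[0]; ms.append(o['mask'].astype(np.float32)); e=o['extent']
        cs.append(onz(p,[[(e[0]+e[2])/2,(e[1]+e[3])/2]],z+.02)[0])
        print(th,np.round(e),round(o['score'],2),cs[-1].round(3))
    if len(ms)<2: continue
    best=min((fit(ps,ms,MOD[th],[*np.mean(cs,0)[:2],z,y]) for y in (-.4,0,.4,)),key=lambda a:a[1])
    print('   FIT',best[0].round(4),round(best[1],3))
E
```

```text
spares_case [192. 154. 275. 211.] 0.67 [0.522 0.095 0.02 ]
spares_case [181. 267. 308. 333.] 0.6 [0.494 0.349 0.02 ]
   FIT [0.5395 0.1121 0.1098] 0.687
mailer [192. 155. 272. 210.] 0.76 [0.517 0.098 0.02 ]
mailer [200. 214. 300. 265.] 0.93 [0.533 0.135 0.02 ]
   FIT [0.5347 0.1183 0.0645] 0.142
bench_mat [228. 220. 319. 291.] 0.85 [ 0.491 -0.258  0.02 ]
bench_mat [244. 158. 322. 190.] 0.97 [ 0.491 -0.212  0.02 ]
   FIT [ 0.4995 -0.2393 -0.0565] 0.208
screw_tray [161. 135. 200. 161.] 0.85 [0.408 0.335 0.056]
screw_tray [258. 273. 299. 323.] 0.57 [0.403 0.345 0.056]
   FIT [0.4014 0.3385 0.0785] 0.07
bearing_tray [201. 120. 234. 149.] 0.61 [0.574 0.337 0.056]
bearing_tray [189. 263. 233. 310.] 0.92 [0.586 0.349 0.056]
   FIT [0.5822 0.348  0.0302] 0.109
small_carton [240. 122. 255. 143.] 0.73 [0.706 0.323 0.02 ]
small_carton [162. 252. 186. 282.] 0.91 [0.724 0.288 0.02 ]
   FIT [0.7068 0.3033 0.3138] 0.131
pocket_tape [256. 299. 286. 316.] 0.88 [ 0.392 -0.41   0.02 ]
pocket_tape [304. 138. 326. 162.] 0.76 [ 0.389 -0.396  0.02 ]
   FIT [ 0.3894 -0.4109  0.4564] 0.285
coffee_mug [313. 268. 348. 311.] 0.65 [ 0.583 -0.448  0.02 ]
coffee_mug [266. 119. 283. 147.] 0.86 [ 0.577 -0.49   0.02 ]
   FIT [ 0.5735 -0.4475  0.1661] 0.324
```

```bash
cat >> h.py <<'E'
def go(pos,th):
    """pos world, th = yaw of jaw x axis (mod pi). prints remaining tool shift & turn"""
    s=telemetry.state(); R0=Ro.from_quat(s['ee_rot'])
    best=None
    for t in (th,th+np.pi):
        X=np.array([np.cos(t),np.sin(t),0]);Y=np.array([0,0,-1.]);Rt=Ro.from_matrix(np.c_[X,Y,np.cross(X,Y)])
        rv=(R0.inv()*Rt).as_rotvec()
        if best is None or np.linalg.norm(rv)<np.linalg.norm(best): best=rv
    d=R0.inv().apply(np.array(pos)-s['ee_pos'])
    print('t',s['clock'],'tcp',np.round(s['ee_pos'],4),'F',np.round(s['contact_force'],1),'w',round(s['width'],3))
    print('shift mm',np.round(d*1000,1),'turn deg',np.round(np.degrees(best),2),'world d',np.round((np.array(pos)-s['ee_pos'])*1000,1))
E
python3 - <<'E'
from h import *
s=telemetry.state();R0=Ro.from_quat(s['ee_rot']).as_matrix();print(R0.round(3))
p=get_image('wrist'); c=-p['R'].T@p['t']; print('cam in tool',(R0.T@(c-s['ee_pos'])).round(4),'\ncam axes in tool\n',(R0.T@p['R'].T).round(3))
go([.49,.30,.30],np.pi/2+.05)
E
```

```text
[[ 0.312  0.    -0.95 ]
 [ 0.95  -0.     0.312]
 [-0.    -1.    -0.   ]]
cam in tool [-0.0011 -0.1232  0.0715] 
cam axes in tool
 [[ 1.    -0.     0.001]
 [-0.001 -0.281  0.96 ]
 [ 0.    -0.96  -0.281]]
t 2.45 tcp [0.1947 0.5939 0.2502] F [-0.6 -0.6 -0.1] w 0.998
shift mm [-187.3  -49.7 -372.1] turn deg [ 0.000e+00 -2.101e+01 -1.000e-02] world d [ 295.3 -293.9   49.8]
```

>>> step_arm:
  motion:
    - [[-0.02,-0.025,-0.03,0,-10.5,0,0.085],[-0.02,-0.025,-0.03,0,-10.5,0,0.085],[-0.036,0,-0.048,0,0,0,0.085],[-0.036,0,-0.048,0,0,0,0.085],[-0.036,0,-0.048,0,0,0,0.085],[-0.036,0,-0.048,0,0,0,0.085],[-0.03,0,-0.04,0,0,0,0.085],[0,0,0,0,0,0,0.085]]

```text
clock: 3.45
ee_pos: [0.4946, 0.3752, 0.3022]
ee_rot: [0.485, 0.516, -0.515, -0.484]
contact_force: [0.5, 0.0, 0.9]
width: 0.999
```

```bash
python3 - <<'E'
from h import *
go([.53,.34,.30],np.pi/2+.05)
p=get_image('wrist'); show(p,'b0.png')
E
```

```text
t 3.45 tcp [0.4946 0.3752 0.3022] F [0.5 0.  0.9] w 0.999
shift mm [-37.4   2.2 -33.1] turn deg [0.09 0.68 0.02] world d [ 35.4 -35.2  -2.2]
```

View pics/b0.png

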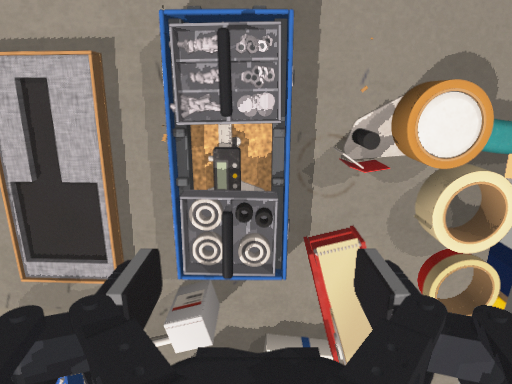

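```bash
python3 - <<'E'
from h import *
p=get_image('wrist'); ps=get_image('scene'); pd=get_image('side')
def msk(q,th):
    o=outline_of(q,th); print(th,[(np.round(a['extent']).astype(int).tolist(),round(a['score'],2)) for a in o[:2]]); return o[0]['mask'].astype(np.float32)
mt={}
for th,i in (('screw_tray',[.4014,.3385,.036,.05]),('bearing_tray',[.5822,.348,.036,.05])):
    m=msk(p,th); mt[th]=m
    a=fit([p],[m],MOD[th],i); print(' wrist',a[0].round(4),round(a[1],3))
    a=fit([p,ps,pd],[m,msk(ps,th),msk(pd,th)],MOD[th],i,False); print(' all3 freez',a[0].round(4),round(a[1],3))
m=msk(p,'spares_case'); m=np.maximum(m,np.maximum(*mt.values()))
m=cv2.morphologyEx(m,cv2.MORPH_CLOSE,np.ones((61,61)))
a=fit([p],[m],MOD['spares_case'],[.492,.343,0,.05]);print(' case',a[0].round(4),round(a[1],3))
c=[*a[0][:2],0,a[0][2]]
m=msk(p,'mailer')
a2=fit([p,pd],[m,msk(pd,'mailer')],MOD['mailer'],[.535,.118,0,.06]);print(' mailer w+side',a2[0].round(4),round(a2[1],3))
a3=fit([p],[m],MOD['mailer'],[.535,.118,0,.06]);print(' mailer w',a3[0].round(4),round(a3[1],3))
g=msk(p,'gauge')
L=lambda x0,x1,y0,y1,z:np.array([[x0,y0,z],[x1,y0,z],[x1,y1,z],[x0,y1,z]])
mp=[a3[0][0],a3[0][1],0,a3[0][2]]
show(p,'b1.png',[T(L(-.155,.155,-.069,.069,.055),c),T(L(-.142,-.042,-.056,.056,.066),c),T(L(.042,.142,-.056,.056,.066),c),T(L(-.15,.15,-.07,.07,.026),mp),T(L(.0065,.1215,-.06,.056,.02),mp),T(L(-.1215,.0065,-.03,.01,.02),mp)])
im=cv2.imread('pics/b1.png'); cv2.imwrite('pics/b2.png',cv2.resize(im[110:220,150:310],None,fx=4,fy=4,interpolation=cv2.INTER_CUBIC))
E
```

```text
screw_tray [([167, 23, 276, 127], 0.91)]
 wrist [0.4041 0.3373 0.0711] 0.018
screw_tray [([162, 135, 198, 161], 0.72)]
screw_tray [([259, 274, 298, 324], 0.73)]
 all3 freez [0.4034 0.3372 0.078  0.033 ] 0.063
bearing_tray [([177, 191, 276, 281], 0.77), ([166, 22, 276, 127], 0.62)]
 wrist [0.5857 0.3463 0.0284] 0.021
bearing_tray [([203, 119, 234, 148], 0.68)]
bearing_tray [([186, 264, 235, 311], 0.6)]
 all3 freez [0.5839 0.3466 0.0365 0.0349] 0.07
spares_case [([161, 8, 292, 282], 0.56)]
 case [0.4842 0.3416 0.0572] 0.027
mailer [([1, 53, 124, 286], 0.93)]
mailer [([200, 212, 298, 264], 0.57)]
 mailer w+side [0.5358 0.1158 0.0483] 0.134
 mailer w [0.5372 0.1156 0.0509] 0.022
gauge [([207, 126, 261, 191], 0.7)]
```

View pics/b1.png

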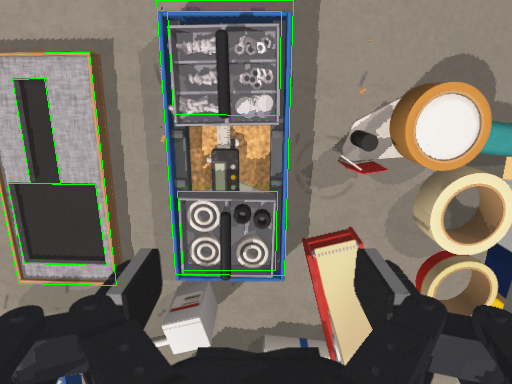

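View pics/b2.png

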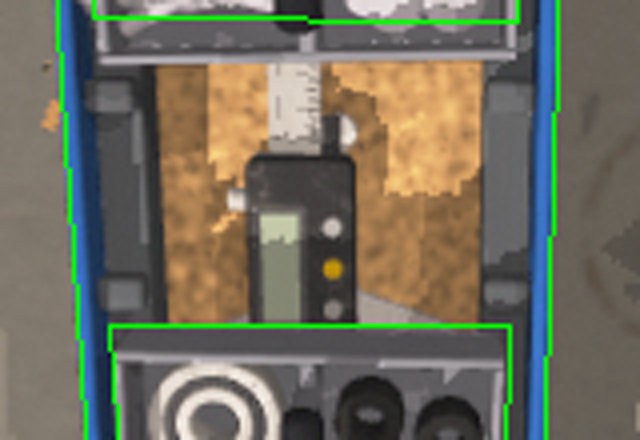

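```bash
python3 - <<'E'
from h import *
im=cv2.imread('pics/b0.png')
a=cv2.resize(im[0:40,150:310],None,fx=4.9,fy=4.9,interpolation=cv2.INTER_CUBIC);b=cv2.resize(im[255:295,150:310],None,fx=4.9,fy=4.9,interpolation=cv2.INTER_CUBIC)
cv2.imwrite('pics/b3.png',np.vstack([a,b]))
p=get_image('wrist')
for z in (.055,): print(onz(p,[[160.5,9.5],[293.5,10],[178,279],[286.5,279]],z).round(4))
E
```

```text
[[0.3409 0.2693 0.055 ]
 [0.3327 0.404  0.055 ]
 [0.648  0.288  0.055 ]
 [0.6386 0.425  0.055 ]]
```

View pics/b3.png

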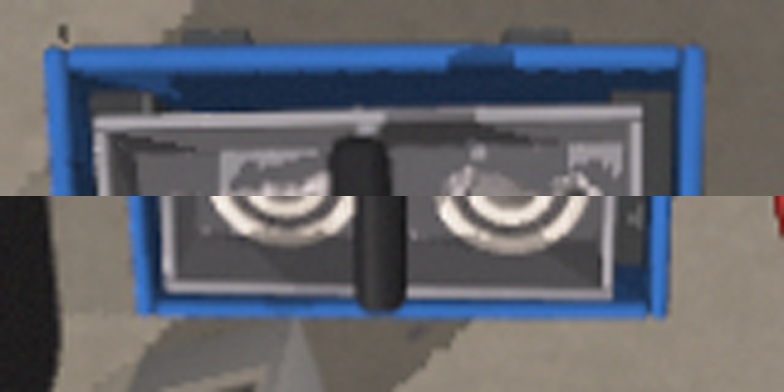

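```bash
python3 - <<'E'
from h import *
go([.404,.337,.19],np.pi/2+.071)
E
```

```text
t 4.2 tcp [0.4913 0.3787 0.3024] F [-0.1 -0.4  0.2] w 0.993
shift mm [-35.8 112.3  90. ] turn deg [ 0.04 -0.18  0.1 ] world d [ -87.3  -41.7 -112.4]
```

>>> step_arm:
  motion:
    - [[-0.012,0.02,0.03,0,0,0,0.085],[-0.012,0.03,0.03,0,0,0,0.085],[-0.012,0.03,0.03,0,0,0,0.085],[0,0.032,0,0,0,0,0.085],[0,0,0,0,0,0,0.085],[0,0,0,0,0,0,0.085],[0,0,0,0,0,0,0.085],[0,0,0,0,0,0,0.085]]

```text
clock: 5.2
ee_pos: [0.4033, 0.3367, 0.191]
ee_rot: [0.483, 0.519, -0.514, -0.483]
contact_force: [0.4, 0.4, -0.6]
width: 0.993
```

```bash
python3 - <<'E'
from h import *
go([.404,.337,.19],np.pi/2+.071)
p=get_image('wrist'); show(p,'c0.png')
L=lambda x0,x1,y0,y1,z:np.array([[x0,y0,z],[x1,y0,z],[x1,y1,z],[x0,y1,z]])
tp=[.404,.337,.036,.071]
show(p,'c1.png',[T(L(-.05,.05,-.056,.056,.03),tp),T(L(-.041,.041,-.006,.006,.056),tp),T(L(-.155,.155,-.069,.069,.055),[.49,.3466,0,.064])])
E
```

```text
t 5.2 tcp [0.4033 0.3367 0.191 ] F [ 0.4  0.4 -0.6] w 0.993
shift mm [ 0.3  1.  -0.7] turn deg [ 0.29 -0.22  0.29] world d [ 0.7  0.3 -1. ]
```

View pics/c1.png

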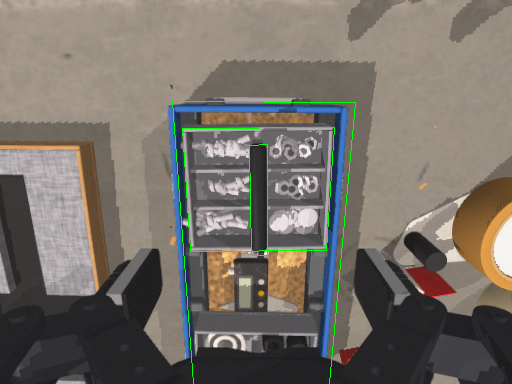

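>>> step_arm:
  motion:
    - [[0.0,0.03,0,0,0,0,0.085],[0,0.03,0,0,0,0,0.085],[0,0.03,0,0,0,0,0.085],[0,0.013,0,0,0,0,0.085],[0,0,0,0,0,0,0.04],[0,0,0,0,0,0,0.005],[0,0,0,0,0,0,0.0],[0,0,0,0,0,0,0.0]]

```text
clock: 6.25
ee_pos: [0.4066, 0.3396, 0.0902]
ee_rot: [0.483, 0.522, -0.511, -0.483]
contact_force: [-1.0, -2.3, 0.9]
width: 0.137
```

```bash
python3 - <<'E'
from h import *
go([.404,.337,.088],np.pi/2+.071)
E
```

```text
t 6.25 tcp [0.4066 0.3396 0.0902] F [-1.  -2.3  0.9] w 0.137
shift mm [-2.4  2.1  2.8] turn deg [ 0.66 -0.23  0.58] world d [-2.6 -2.6 -2.2]
```

>>> step_arm:
  motion:
    - [[0,-0.015,0,0.3,0,0.3,0],[0,-0.03,0,0.3,0,0.3,0],[0,-0.045,0,0,0,0,0],[0,-0.05,0,0,0,0,0],[0,-0.05,0,0,0,0,0],[-0.02,-0.04,0,0,0,0,0],[-0.04,-0.02,0,0,0,0,0],[-0.05,0,0,0,0,0,0]]

```text
clock: 7.25
ee_pos: [0.4117, 0.2285, 0.3495]
ee_rot: [-0.482, -0.517, 0.518, 0.481]
contact_force: [1.5, -0.6, -2.6]
width: 0.124
```

```bash
python3 - <<'E'
from h import *
go([.43,-.236,.34],np.pi/2-.05)
p=get_image('wrist'); show(p,'d0.png')
E
```

```text
t 7.25 tcp [0.4117 0.2285 0.3495] F [ 1.5 -0.6 -2.6] w 0.124
shift mm [-464.6    9.9   15.3] turn deg [ 0.    7.   -0.06] world d [  18.3 -464.5   -9.5]
```

View pics/d0.png

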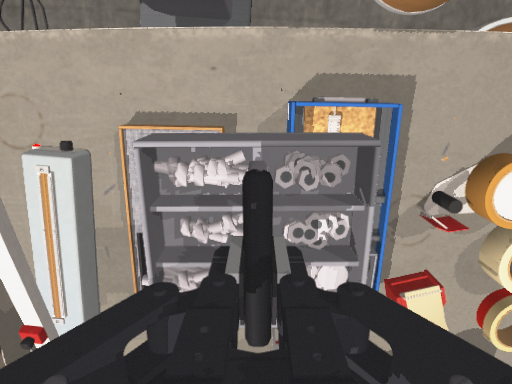

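>>> step_arm:
  motion:
    - [[-0.055,0,0,0,1,0,0],[-0.055,0,0,0,1,0,0],[-0.055,0,0,0,1,0,0],[-0.055,0,0,0,1,0,0],[-0.055,0,0,0,1,0,0],[-0.055,0,0,0,1,0,0],[-0.05,0,0,0,1,0,0],[-0.03,0,0,0,0,0,0]]

```text
clock: 8.3
ee_pos: [0.4122, -0.2008, 0.351]
ee_rot: [0.515, 0.486, -0.484, -0.514]
contact_force: [0.1, 0.6, -4.2]
width: 0.124
```

```bash
python3 - <<'E'
from h import *
go([.43,-.236,.34],np.pi/2-.05)
p=get_image('wrist'); pd=get_image('side');ps=get_image('scene');show(ps,'e1.png'); show(p,'e0.png');
for q in (p,ps,pd): print([ (a['extent'],a['score']) for a in look_for(q,'bench_mat')])
E
```

```text
t 8.3 tcp [ 0.4122 -0.2008  0.351 ] F [ 0.1  0.6 -4.2] w 0.124
shift mm [-34.   11.1 -19.8] turn deg [ 0.15 -0.56  0.03] world d [ 17.8 -35.2 -11. ]
[([179.7, 104.5, 286.1, 133.5], 0.95)]
[([226.3, 220.8, 320.8, 291.6], 0.7), ([255.3, 297.1, 282.3, 315.7], 0.62)]
[([242.9, 158.1, 319.8, 191.3], 0.97), ([199.4, 212.5, 300.2, 262.7], 0.26)]
```

View pics/e0.png

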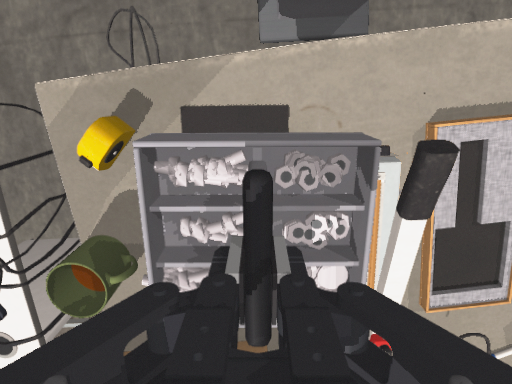

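```bash
python3 - <<'E'
from h import *
p=get_image('wrist'); 
q=onz(p,[[180.5,105.5],[288.5,104.5]],.003);print(q.round(4))
ps=get_image('scene');print(onz(ps,[[224,248.5],[306,223],[321,252.5],[239,284]],.003).round(4))
E
```

```text
[[ 0.3483 -0.301   0.003 ]
 [ 0.3555 -0.1524  0.003 ]]
[[ 0.364  -0.1446  0.003 ]
 [ 0.6671 -0.1929  0.003 ]
 [ 0.6426 -0.3193  0.003 ]
 [ 0.3478 -0.2864  0.003 ]]
```

View pics/e1.png

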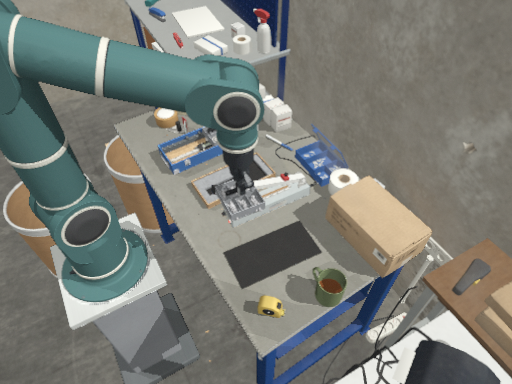

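>>> step_arm:
  motion:
    - [[-0.015,0.03,-0.005,0,-0.3,0,0],[-0.015,0.05,-0.005,0,0,0,0],[0,0.055,0,0,0,0,0],[0,0.055,0,0,0,0,0],[0,0.05,0,0,0,0,0],[0,0.03,0,0,0,0,0],[0,0.0,0,0,0,0,0],[0,0.0,0,0,0,0,0]]

```text
clock: 9.7
ee_pos: [0.427, -0.2243, 0.0752]
ee_rot: [0.512, 0.492, -0.487, -0.508]
contact_force: [1.0, -0.0, -3.3]
width: 0.121
```

```bash
python3 - <<'E'
from h import *
go([.422,-.230,.057],np.pi/2-.048)
E
```

```text
t 9.7 tcp [ 0.427  -0.2243  0.0752] F [ 1.  -0.  -3.3] w 0.121
shift mm [-6.  18.2  5. ] turn deg [0.44 0.44 0.09] world d [ -5.   -5.7 -18.2]
```

>>> step_arm:
  motion:
    - [[-0.006,0.008,0.005,0.4,0.4,0,0],[0,0.007,0,0,0,0,0],[0,0.003,0,0,0,0,0],[0,0.0,0,0,0,0,0],[0,0.0,0,0,0,0,0.03],[0,0,0,0,0,0,0.06],[0,0,0,0,0,0,0.085],[0,0.0,0,0,0,0,0.085]]

```text
clock: 10.7
ee_pos: [0.4239, -0.2308, 0.0594]
ee_rot: [0.513, 0.49, -0.486, -0.51]
contact_force: [0.4, -0.4, -0.4]
width: 0.957
```

```bash
python3 - <<'E'
from h import *
go([.422,-.230,.057],np.pi/2-.048)
E
```

```text
t 10.7 tcp [ 0.4239 -0.2308  0.0594] F [ 0.4 -0.4 -0.4] w 0.957
shift mm [0.7 2.3 2. ] turn deg [0.36 0.07 0.04] world d [-1.9  0.8 -2.4]
```

>>> step_arm:
  motion:
    - [[0,-0.03,0,0,0,0,0.085],[0,-0.055,0,0,0,0,0.085],[0,-0.06,0,0,0,0,0.085],[0,-0.06,0,0,0,0,0.085],[0.03,-0.05,-0.02,0,0,0,0.085],[0.055,-0.02,-0.03,0,-1,0,0.085],[0.055,0,-0.03,0,-1,0,0.085],[0.055,0,-0.03,0,-1,0,0.085]]

```text
clock: 11.7
ee_pos: [0.5374, -0.0428, 0.3446]
ee_rot: [0.502, 0.502, -0.496, -0.499]
contact_force: [1.3, -0.8, 0.0]
width: 0.995
```

>>> step_arm:
  motion:
    - [[0.055,0,-0.018,0,-1,0,0.085],[0.055,0,-0.015,0,-1,0,0.085],[0.055,0,-0.005,0,0,0,0.085],[0.055,0.0,0.005,0,0,0,0.085],[0.055,0.02,0.008,0,0,0,0.085],[0.055,0.02,0.01,0,0,0,0.085],[0.03,0.03,0,0,0,0,0.085],[0,0,0,0,0,0,0.085]]

```text
clock: 12.7
ee_pos: [0.5426, 0.3333, 0.2724]
ee_rot: [0.492, 0.512, -0.507, -0.489]
contact_force: [0.5, -0.8, 0.6]
width: 0.995
```

```bash
python3 - <<'E'
from h import *
go([.586,.346,.088],np.pi/2+.03)
p=get_image('wrist'); 
L=lambda x0,x1,y0,y1,z:np.array([[x0,y0,z],[x1,y0,z],[x1,y1,z],[x0,y1,z]])
m=outline_of(p,'bearing_tray');print(m[0]['extent'],m[0]['score'])
a=fit([p],[m[0]['mask'].astype(np.float32)],MOD['bearing_tray'],[.586,.346,.036,.03]);print(a)
tp=[.586,.346,.036,.03]
show(p,'f0.png',[T(L(-.05,.05,-.056,.056,.03),tp),T(L(-.041,.041,-.006,.006,.056),tp),T(L(-.155,.155,-.069,.069,.055),[.493,.342,0,.064])])
E
```

```text
t 12.7 tcp [0.5426 0.3333 0.2724] F [ 0.5 -0.8  0.6] w 0.995
shift mm [ 10.5 184.8 -42.2] turn deg [0.51 0.5  0.14] world d [  43.4   12.7 -184.4]
[211.6, 155.7, 325.3, 256.2] 0.6
(array([0.58565375, 0.34622504, 0.04798658]), np.float64(0.014377355575561523))
```

View pics/f0.png

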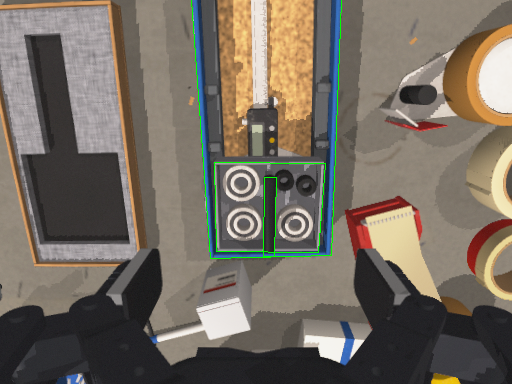

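>>> step_arm:
  motion:
    - [[0.005,0.02,-0.022,0.25,-0.2,0,0.085],[0.005,0.03,-0.022,0.25,-0.2,0,0.085],[0,0.045,0,0,0,0,0.085],[0,0.045,0,0,0,0,0.085],[0,0.03,0,0,0,0,0.085],[0,0.013,0,0,0,0,0.085],[0,0,0,0,0,0,0.085],[0,0,0,0,0,0,0.085]]

```text
clock: 13.8
ee_pos: [0.6001, 0.3355, 0.1]
ee_rot: [0.495, 0.515, -0.501, -0.49]
contact_force: [0.2, 0.5, -0.2]
width: 0.995
```

```bash
python3 - <<'E'
from h import *
go([.586,.346,.088],np.pi/2+.048)
E
```

```text
t 13.8 tcp [0.6001 0.3355 0.1   ] F [ 0.2  0.5 -0.2] w 0.995
shift mm [10.8 11.9 14. ] turn deg [ 1.07 -1.    0.51] world d [-14.1  10.5 -12. ]
```

>>> step_arm:
  motion:
    - [[0.01,0,0.014,1.0,-1.0,0.5,0.085],[0,0.006,0,0,0,0,0.085],[0,0.006,0,0,0,0,0.085],[0,0,0,0,0,0,0.06],[0,0,0,0,0,0,0.03],[0,0,0,0,0,0,0],[0,0,0,0,0,0,0],[0,0,0,0,0,0,0]]

```text
clock: 14.8
ee_pos: [0.5856, 0.3465, 0.0896]
ee_rot: [0.488, 0.513, -0.511, -0.487]
contact_force: [-1.3, 0.3, 1.4]
width: 0.121
```

```bash
python3 - <<'E'
from h import *
go([.586,.346,.088],np.pi/2+.048)
E
```

```text
t 14.8 tcp [0.5856 0.3465 0.0896] F [-1.3  0.3  1.4] w 0.121
shift mm [-0.5  1.6 -0.4] turn deg [0.15 0.09 0.09] world d [ 0.4 -0.5 -1.6]
```

>>> step_arm:
  motion:
    - [[0,-0.015,0,0,0,0,0],[0,-0.03,0,0,0,0,0],[0,-0.045,0,0,0,0,0],[0,-0.05,0,0,0,0,0],[0,-0.05,0,0,0,0,0],[-0.02,-0.05,0,0,0,0,0],[-0.04,-0.025,0,0,0,0,0],[-0.05,0,0,0,0,0,0]]

```text
clock: 15.8
ee_pos: [0.5881, 0.2359, 0.3677]
ee_rot: [0.486, 0.514, -0.513, -0.486]
contact_force: [1.4, -1.3, -3.7]
width: 0.126
```

```bash
python3 - <<'E'
from h import *
go([.582,-.238,.345],np.pi/2-.048)
E
```

```text
t 15.8 tcp [0.5881 0.2359 0.3677] F [ 1.4 -1.3 -3.7] w 0.126
shift mm [-472.9   22.2   32. ] turn deg [0.1  5.88 0.07] world d [  -6.1 -473.9  -22.7]
```

>>> step_arm:
  motion:
    - [[-0.055,0,0.002,0,0.8,0,0],[-0.055,0,0.002,0,0.8,0,0],[-0.055,0,0.002,0,0.8,0,0],[-0.055,0,0.002,0,0.8,0,0],[-0.055,0,0.002,0,0.8,0,0],[-0.055,0,0.002,0,0.8,0,0],[-0.055,0.0,0,0,0.8,0,0],[-0.045,0.02,0,0,0.3,0,0]]

```text
clock: 16.8
ee_pos: [0.574, -0.2097, 0.355]
ee_rot: [0.514, 0.49, -0.483, -0.512]
contact_force: [-0.3, 0.5, -3.8]
width: 0.129
```

```bash
python3 - <<'E'
from h import *
go([.582,-.238,.0566],np.pi/2-.048)
E
```

```text
t 16.8 tcp [ 0.574  -0.2097  0.355 ] F [-0.3  0.5 -3.8] w 0.129
shift mm [-29.2 298.3  -6.9] turn deg [ 0.51 -0.29  0.26] world d [   8.   -28.3 -298.4]
```

>>> step_arm:
  motion:
    - [[-0.012,0.03,-0.003,0.3,-0.2,0.2,0],[-0.008,0.045,0,0.2,0,0,0],[0,0.055,0,0,0,0,0],[0,0.055,0,0,0,0,0],[0,0.05,0,0,0,0,0],[0,0.03,0,0,0,0,0],[0,0.005,0,0,0,0,0],[0,0,0,0,0,0,0]]

```text
clock: 17.8
ee_pos: [0.575, -0.2355, 0.0833]
ee_rot: [0.515, 0.487, -0.484, -0.513]
contact_force: [-0.2, 0.3, -3.1]
width: 0.13
```

```bash
python3 - <<'E'
from h import *
go([.582,-.238,.0566],np.pi/2-.048)
E
```

```text
t 17.8 tcp [ 0.575  -0.2355  0.0833] F [-0.2  0.3 -3.1] w 0.13
shift mm [-2.2 26.7 -7. ] turn deg [ 0.23 -0.52  0.05] world d [  7.   -2.5 -26.7]
```

>>> step_arm:
  motion:
    - [[-0.002,0.01,-0.006,0.2,-0.5,0,0],[0,0.01,0,0,0,0,0],[0,0.005,0,0,0,0,0],[0,0.002,0,0,0,0,0],[0,0.0,0,0,0,0,0.03],[0,0,0,0,0,0,0.06],[0,0,0,0,0,0,0.085],[0,0,0,0,0,0,0.085]]

```text
clock: 18.8
ee_pos: [0.5838, -0.2387, 0.059]
ee_rot: [0.513, 0.49, -0.487, -0.51]
contact_force: [-0.2, -0.9, -0.1]
width: 0.955
```

>>> step_arm:
  motion:
    - [[0,-0.03,0,0,0,0,0.085],[0,-0.055,0,0,0,0,0.085],[0,-0.06,0,0,0,0,0.085],[0,-0.06,0,0,0,0,0.085],[0.03,-0.05,0.005,0,0,0,0.085],[0.055,-0.02,0.005,0,-1,0,0.085],[0.055,0,0.005,0,-1,0,0.085],[0.055,0,0.005,0,-1,0,0.085]]

```text
clock: 19.8
ee_pos: [0.5675, -0.0423, 0.3439]
ee_rot: [0.503, 0.501, -0.498, -0.498]
contact_force: [0.6, 0.4, -0.6]
width: 0.995
```

```bash
python3 - <<'E'
from h import *
go([.55,.32,.27],np.pi/2+.064)
ps=get_image('scene');show(ps,'g0.png')
E
```

```text
t 19.8 tcp [ 0.5675 -0.0423  0.3439] F [ 0.6  0.4 -0.6] w 0.995
shift mm [362.3  73.4  18.8] turn deg [ 0.48 -3.77 -0.07] world d [-17.5 362.3 -73.9]
```

View pics/g0.png

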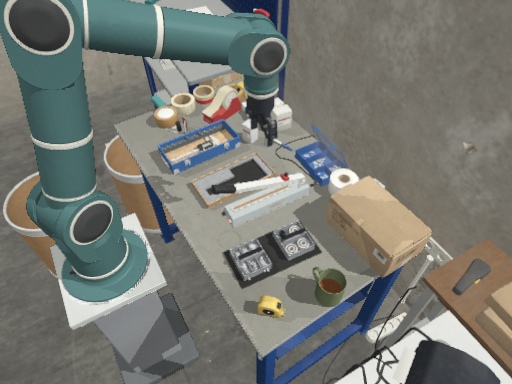

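>>> step_arm:
  motion:
    - [[0.055,0.0,0.0,0.2,-1,0,0.085],[0.055,0.0,0.0,0.2,-1,0,0.085],[0.055,0.01,0.0,0,-1,0,0.085],[0.055,0.02,0.0,0,0,0,0.085],[0.055,0.02,0.0,0,0,0,0.085],[0.045,0.02,0.0,0,0,0,0.085],[0,0,0,0,0,0,0.085],[0,0,0,0,0,0,0.085]]

```text
clock: 20.85
ee_pos: [0.5525, 0.2949, 0.2738]
ee_rot: [0.484, 0.517, -0.514, -0.484]
contact_force: [1.1, -0.3, 0.5]
width: 0.996
```

```bash
python3 - <<'E'
from h import *
go([.55,.32,.27],np.pi/2+.064)
p=get_image('wrist');
m=outline_of(p,'gauge');print(m[0]['extent'],m[0]['score']);m=m[0]['mask']
# caliper model in own frame
B=[box(-.009,.025,.025,.086,.007,.017),box(.002,.018,-.104,.118,.003,.007)]
a=fit([p],[m.astype(np.float32)],B+[box(-.041,.041,.05,.062,.0,.007)],[.49,.342,.012,-np.pi/2+.064]);print(a)
ys,xs=np.where(m); 
g=[a[0][0],a[0][1],.012,a[0][2]]
L=lambda x0,x1,y0,y1,z:np.array([[x0,y0,z],[x1,y0,z],[x1,y1,z],[x0,y1,z]])
mp=[.5365,.1157,0,.0497]
show(p,'g1.png',[T(L(-.009,.025,.025,.086,.017),g),T(L(.002,.018,-.104,.118,.007),g),T(L(-.155,.155,-.069,.069,.055),[.493,.342,0,.064]),T(L(-.15,.15,-.07,.07,.026),mp)])
im=cv2.imread('pics/g1.png');im[m]=im[m]//2+np.array([0,0,120],np.uint8);cv2.imwrite('pics/g1m.png',im)
E
```

```text
t 20.85 tcp [0.5525 0.2949 0.2738] F [ 1.1 -0.3  0.5] w 0.996
shift mm [25.2  3.9  0.9] turn deg [ 0.23 -0.07  0.19] world d [-2.5 25.1 -3.8]
[270.5, 1.5, 336.3, 184.5] 0.77
(array([ 0.48582879,  0.34452873, -1.50921988]), np.float64(0.29872673749923706))
```

View pics/g1.png

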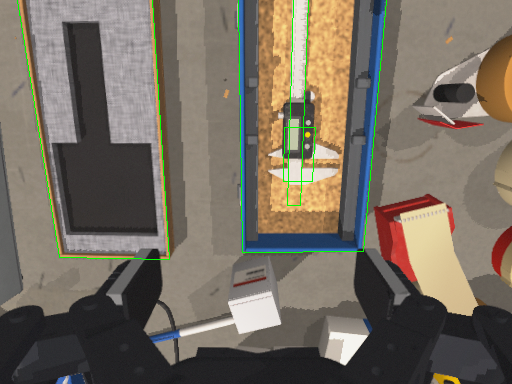

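View pics/g1m.png

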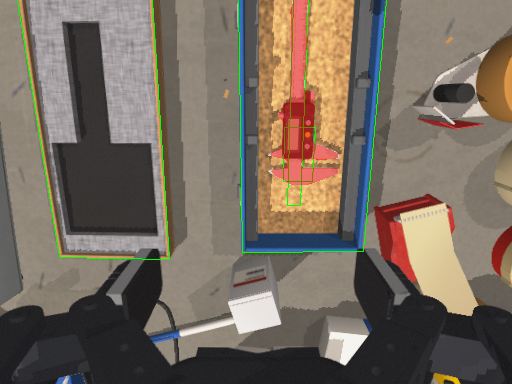

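```bash
python3 - <<'E'
from h import *
p=get_image('wrist');show(p,'g2.png')
im=cv2.imread('pics/g2.png'); cv2.imwrite('pics/g2z.png',cv2.resize(im[85:195,240:370],None,fx=5,fy=5,interpolation=cv2.INTER_CUBIC))
E
```

```text
(no output)
```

View pics/g2z.png

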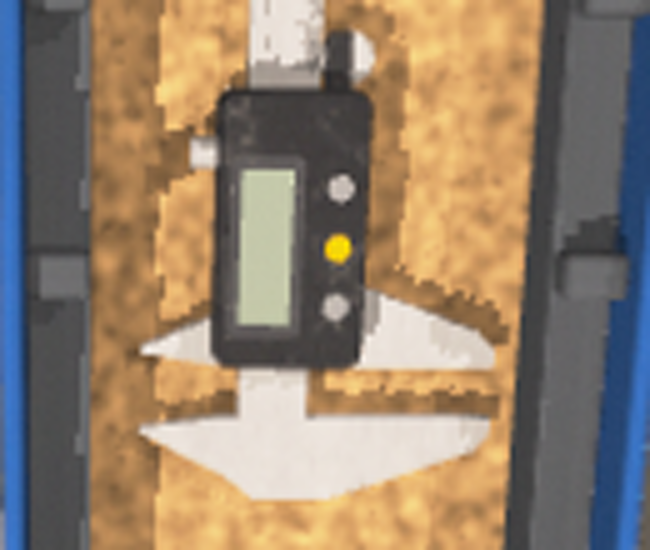

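```bash
python3 - <<'E'
from h import *
from scipy.optimize import least_squares
p=get_image('wrist')
z=np.array([[218,88],[372,92],[362,370],[212,365]],float)
uv=(z+.5)/5-.5+[240,85]
H=np.array([[.025,.025,.017],[-.009,.025,.017],[-.009,.086,.017],[.025,.086,.017]])
print(onz(p,uv,.029).round(4))
o=least_squares(lambda v:(proj(p,T(H,[v[0],v[1],.012,v[2]]))-uv).ravel(),[.486,.345,-1.51]);print(o.x,o.fun.round(1))
g=[o.x[0],o.x[1],.012,o.x[2]]
hc=T(np.array([[.008,.0555,.012]]),g);print('headc',hc, 'yaw case-equiv',o.x[2]+np.pi/2)
print('beam end uv, jaw tips', proj(p,T(np.array([[.01,.118,.007],[.041,.08,.007],[-.041,.08,.007]]),g)))
E
```

```text
[[0.4863 0.3181 0.029 ]
 [0.485  0.3513 0.029 ]
 [0.5455 0.3556 0.029 ]
 [0.5465 0.3218 0.029 ]]
[ 0.45999524  0.34143646 -1.51250201] [-0.2  0.   0.6 -0.5 -0.1 -0.2 -0.3  0.7]
headc [[0.51586705 0.33668356 0.024     ]] yaw case-equiv 0.058294312139265836
beam end uv, jaw tips [[293.10330771 183.58927684]
 [267.21790586 151.49042993]
 [338.42942112 151.80715157]]
```

```bash
python3 - <<'E'
from h import *
go([.5159,.3367,.041],np.pi/2+.058); print(r.tcp_to_tips)
E
```

```text
t 21.05 tcp [0.5526 0.2945 0.2742] F [ 0.3 -0.1 -0.1] w 0.994
shift mm [ 43.5 233.2  35.1] turn deg [0.25 0.22 0.23] world d [ -36.7   42.2 -233.2]
0.019
```

>>> step_arm:
  motion:
    - [[0.02,0.01,0.017,0.25,0.2,0.2,0.044],[0.02,0.03,0.017,0,0,0,0.044],[0.003,0.04,0,0,0,0,0.044],[0,0.04,0,0,0,0,0.044],[0,0.03,0,0,0,0,0.044],[0,0.01,0,0,0,0,0.044],[0,0,0,0,0,0,0.044],[0,0,0,0,0,0,0.044]]

```text
clock: 22.05
ee_pos: [0.52, 0.3334, 0.1159]
ee_rot: [0.488, 0.516, -0.509, -0.487]
contact_force: [0.4, 0.2, 0.4]
width: 0.518
```

```bash
python3 - <<'E'
from h import *
go([.5159,.3367,.041],np.pi/2+.058)
p=get_image('wrist'); 
g=[.46,.3414,.012,-1.5125]
L=lambda x0,x1,y0,y1,z:np.array([[x0,y0,z],[x1,y0,z],[x1,y1,z],[x0,y1,z]])
show(p,'h0.png',[T(L(-.009,.025,.025,.086,.017),g),T(L(-.155,.155,-.069,.069,.055),[.493,.342,0,.064])])
E
```

```text
t 22.05 tcp [0.52   0.3334 0.1159] F [0.4 0.2 0.4] w 0.518
shift mm [ 3.1 74.9  4.5] turn deg [ 0.45 -0.43  0.31] world d [ -4.1   3.3 -74.9]
```

View pics/h0.png

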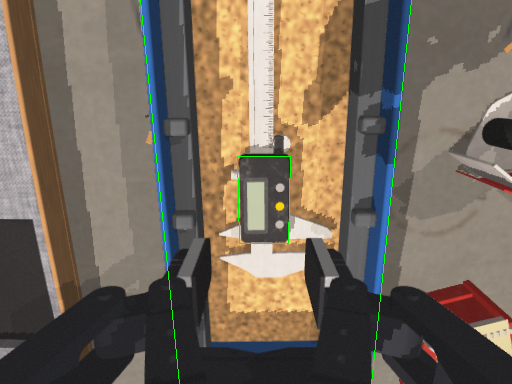

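>>> step_arm:
  motion:
    - [[0.003,0.01,0.004,0.4,-0.4,0.3,0.044],[0,0.02,0,0,0,0,0.044],[0,0.02,0,0,0,0,0.044],[0,0.01,0,0,0,0,0.044],[0,0,0,0,0,0,0.044],[0,0,0,0,0,0,0.044],[0,0,0,0,0,0,0.044],[0,0,0,0,0,0,0.044]]

```text
clock: 23.1
ee_pos: [0.5161, 0.3369, 0.0528]
ee_rot: [0.485, 0.515, -0.514, -0.485]
contact_force: [0.4, 1.0, -0.1]
width: 0.514
```

```bash
python3 - <<'E'
from h import *
go([.5159,.3367,.041],np.pi/2+.058)
p=get_image('wrist'); show(p,'h1.png')
E
```

```text
t 23.1 tcp [0.5161 0.3369 0.0528] F [ 0.4  1.  -0.1] w 0.514
shift mm [-0.2 11.8  0.3] turn deg [0.1  0.01 0.05] world d [ -0.2  -0.2 -11.8]
```

View pics/h1.png

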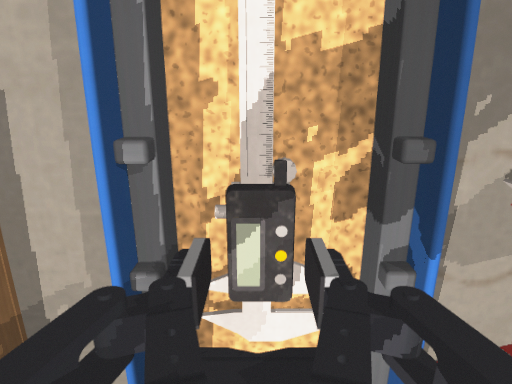

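>>> step_arm:
  motion:
    - [[0,0.006,0,0,0,0,0.044],[0,0.005,0,0,0,0,0.044],[0,0.001,0,0,0,0,0.044],[0,0,0,0,0,0,0.044],[0,0,0,0,0,0,0.03],[0,0,0,0,0,0,0.0],[0,0,0,0,0,0,0.0],[0,0,0,0,0,0,0.0]]

```text
clock: 24.15
ee_pos: [0.5162, 0.337, 0.0405]
ee_rot: [0.485, 0.515, -0.514, -0.485]
contact_force: [0.6, -0.8, -0.7]
width: 0.374
```

```bash
python3 - <<'E'
from h import *
go([.5159,.3367,.041],np.pi/2+.058)
p=get_image('wrist'); show(p,'h2.png')
E
```

```text
t 24.15 tcp [0.5162 0.337  0.0405] F [ 0.6 -0.8 -0.7] w 0.374
shift mm [-0.3 -0.5  0.3] turn deg [0.11 0.01 0.07] world d [-0.3 -0.3  0.5]
```

View pics/h2.png

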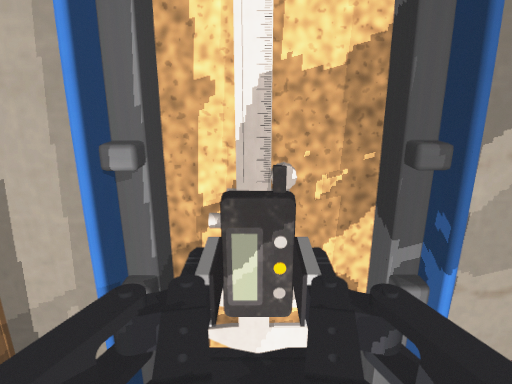

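>>> step_arm:
  motion:
    - [[0,-0.01,0,0,0,0,0],[0,-0.02,0,0,0,0,0],[0,-0.03,0,0,0,0,0],[0,-0.03,0,0,0,0,0],[0,-0.02,0,0,0,0,0],[0,0,0,0,0,0,0],[0,0,0,0,0,0,0],[0,0,0,0,0,0,0]]

```text
clock: 25.2
ee_pos: [0.516, 0.3366, 0.1596]
ee_rot: [0.486, 0.516, -0.513, -0.485]
contact_force: [0.2, -0.6, -1.2]
width: 0.371
```

```bash
python3 - <<'E'
from h import *
go([.529,.1153,.2],np.pi/2+.05)
p=get_image('wrist'); show(p,'i0.png')
E
```

```text
t 25.2 tcp [0.516  0.3366 0.1596] F [ 0.2 -0.6 -1.2] w 0.371
shift mm [-221.6  -41.1   -0.4] turn deg [0.22 0.43 0.16] world d [  13.  -221.3   40.4]
```

View pics/i0.png

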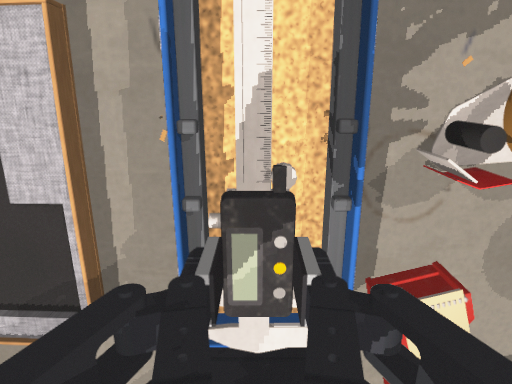

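>>> step_arm:
  motion:
    - [[-0.02,0,-0.005,0,0,0,0],[-0.035,0,-0.009,0,0.2,0,0],[-0.04,0,-0.01,0,0.2,0,0],[-0.04,0,-0.01,0,0,0,0],[-0.04,0,-0.01,0,0,0,0],[-0.03,0,-0.008,0,0,0,0],[-0.014,0,-0.003,0,0,0,0],[0,0,0,0,0,0,0]]

```text
clock: 26.25
ee_pos: [0.5832, 0.1077, 0.1555]
ee_rot: [-0.488, -0.511, 0.512, 0.488]
contact_force: [-0.4, 0.3, -2.0]
width: 0.375
```

```bash
python3 - <<'E'
from h import *
go([.585,.1104,.1],np.pi/2+.05)
p=get_image('wrist'); show(p,'i1.png')
L=lambda x0,x1,y0,y1,z:np.array([[x0,y0,z],[x1,y0,z],[x1,y1,z],[x0,y1,z]])
mp=[.5365,.1157,0,.0497]
show(p,'i2.png',[T(L(-.15,.15,-.07,.07,.026),mp),T(L(.0065,.1215,-.06,.056,.02),mp),T(L(-.1215,.0065,-.03,.01,.02),mp)])
E
```

```text
t 26.25 tcp [0.5832 0.1077 0.1555] F [-0.4  0.3 -2. ] w 0.375
shift mm [ 2.7 55.5 -2. ] turn deg [-0.09 -0.17 -0.1 ] world d [  1.8   2.7 -55.5]
```

View pics/i2.png

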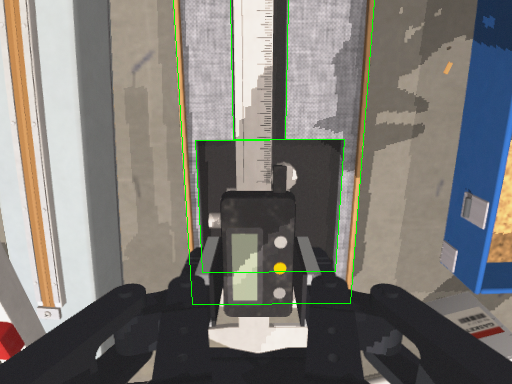

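```bash
python3 - <<'E'
import cv2
im=cv2.imread('pics/i1.png'); cv2.imwrite('pics/i1z.png',cv2.resize(im[110:250,165:385],None,fx=3.6,fy=3.6,interpolation=cv2.INTER_CUBIC))
E
```

```text
(no output)
```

View pics/i1z.png

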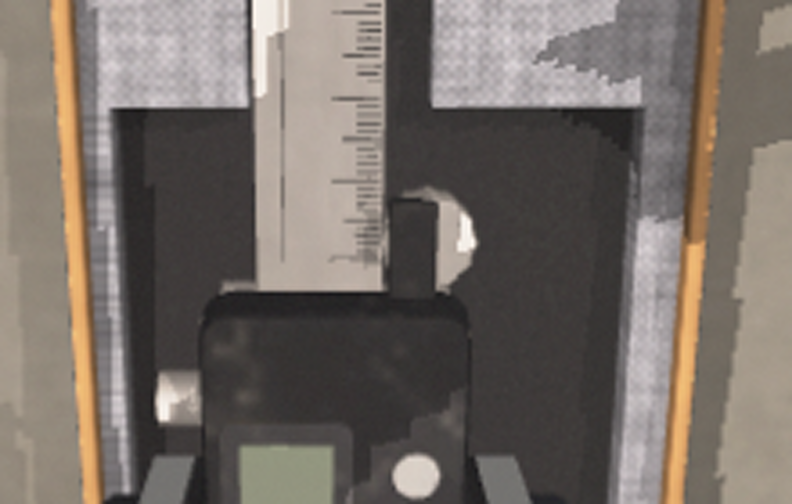

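>>> step_arm:
  motion:
    - [[0.0027,0.01,-0.002,0,-0.2,0,0],[0,0.025,0,0,0,0,0],[0,0.03,0,0,0,0,0],[0,0.025,0,0,0,0,0],[0,0.01,0,0,0,0,0],[0,0,0,0,0,0,0],[0,0,0,0,0,0,0],[0,0,0,0,0,0,0]]

```text
clock: 27.3
ee_pos: [0.5838, 0.1211, 0.0512]
ee_rot: [0.483, 0.516, -0.515, -0.485]
contact_force: [-0.3, 0.6, -1.2]
width: 0.372
```

```bash
python3 - <<'E'
from h import *
go([.585,.1104,.0385],np.pi/2+.05)
p=get_image('wrist'); show(p,'j0.png')
E
```

```text
t 27.3 tcp [0.5838 0.1211 0.0512] F [-0.3  0.6 -1.2] w 0.372
shift mm [-10.8  12.7  -0.5] turn deg [-0.07  0.77  0.11] world d [  1.2 -10.7 -12.7]
```

View pics/j0.png

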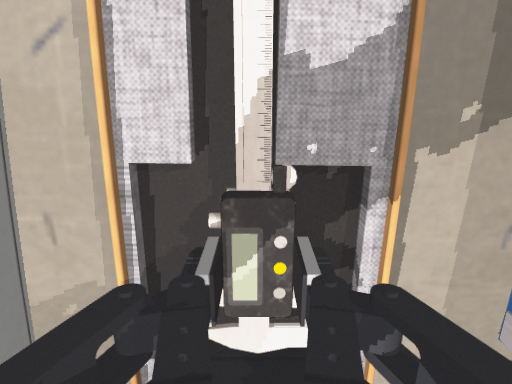

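>>> step_arm:
  motion:
    - [[-0.006,0,-0.0005,0,0.4,0,0],[-0.005,0,-0.0005,0,0.4,0,0],[0,0,0,0,0,0,0],[0,0,0,0,0,0,0],[0,0,0,0,0,0,0],[0,0,0,0,0,0,0],[0,0,0,0,0,0,0],[0,0,0,0,0,0,0]]

```text
clock: 28.35
ee_pos: [0.586, 0.1092, 0.0521]
ee_rot: [0.487, 0.512, -0.511, -0.488]
contact_force: [-0.2, -0.7, -1.7]
width: 0.372
```

```bash
python3 - <<'E'
from h import *
go([.585,.1104,.0385],np.pi/2+.05)
p=get_image('wrist'); show(p,'j1.png')
E
```

```text
t 28.35 tcp [0.586  0.1092 0.0521] F [-0.2 -0.7 -1.7] w 0.372
shift mm [ 1.2 13.6  1. ] turn deg [ 0.01 -0.11  0.13] world d [ -1.    1.2 -13.6]
```

View pics/j1.png

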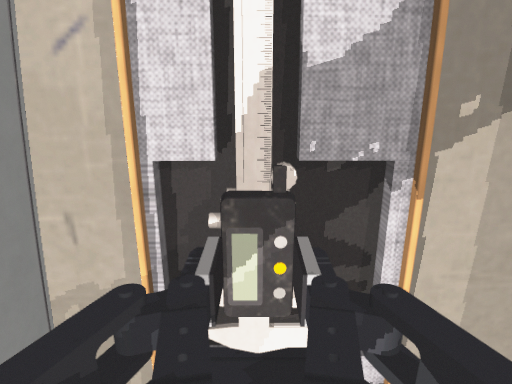

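>>> step_arm:
  motion:
    - [[0.0005,0.006,0.001,0,0,0,0],[0,0.005,0,0,0,0,0],[0,0.002,0,0,0,0,0],[0,0,0,0,0,0,0],[0,0,0,0,0,0,0],[0,0,0,0,0,0,0],[0,0,0,0,0,0,0],[0,0,0,0,0,0,0]]

```text
clock: 29.4
ee_pos: [0.5848, 0.1098, 0.0385]
ee_rot: [0.487, 0.512, -0.511, -0.489]
contact_force: [-2.1, -0.3, 2.4]
width: 0.374
```

```bash
python3 - <<'E'
from h import *
go([.585,.1104,.0385],np.pi/2+.05)
E
```

```text
t 29.4 tcp [0.5848 0.1098 0.0385] F [-2.1 -0.3  2.4] w 0.374
shift mm [ 0.6 -0.  -0.2] turn deg [-0.03 -0.11  0.16] world d [0.2 0.6 0. ]
```

Touching the cut-out floor (+2.4 N). Release with a small opening, then rise.

>>> step_arm:
  motion:
    - [[0,0,0,0,0,0,0.044],[0,0,0,0,0,0,0.044],[0,0,0,0,0,0,0.044],[0,-0.01,0,0,0,0,0.044],[0,-0.03,0,0,0,0,0.044],[0,-0.05,0,0,0,0,0.085],[0,-0.05,0,0,0,0,0.085],[0,-0.05,0,0,0,0,0.085]]

```text
clock: 30.4
ee_pos: [0.5836, 0.1087, 0.2333]
ee_rot: [-0.487, -0.511, 0.513, 0.489]
contact_force: [0.8, 0.6, -0.9]
width: 0.994
```

```bash
python3 - <<'E'
from h import *
go([.582,-.238,.35],np.pi/2-.05)
p=get_image('wrist'); 
L=lambda x0,x1,y0,y1,z:np.array([[x0,y0,z],[x1,y0,z],[x1,y1,z],[x0,y1,z]])
g=[.529,.1153,.01,-np.pi/2+.0497]
show(p,'k0.png',[T(L(-.009,.025,.025,.086,.017),g)])
show(get_image('scene'),'k1.png')
E
```

```text
t 30.4 tcp [0.5836 0.1087 0.2333] F [ 0.8  0.6 -0.9] w 0.994
shift mm [-346.1 -117.    18.5] turn deg [-0.27  5.58  0.05] world d [  -1.6 -346.7  116.7]
```

View pics/k0.png

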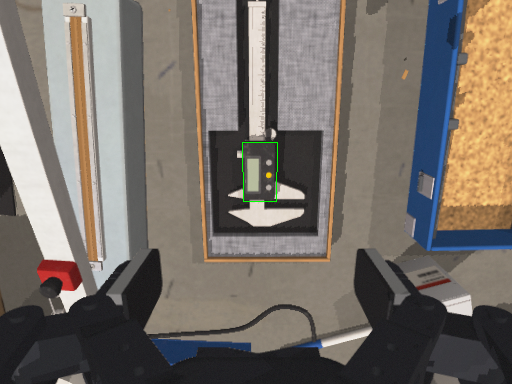

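>>> step_arm:
  motion:
    - [[0,-0.05,0,0,0,0,0.085],[-0.01,-0.05,0,0,1,0,0.085],[-0.05,-0.01,0,0,1,0,0.085],[-0.055,0,0.003,0,1,0,0.085],[-0.055,0,0.003,0,1,0,0.085],[-0.055,0,0.003,0,1,0,0.085],[-0.055,0,0.003,0,0.6,0,0.085],[-0.05,0,0,0,0,0,0.085]]

```text
clock: 31.5
ee_pos: [0.5682, -0.2272, 0.3543]
ee_rot: [0.512, 0.492, -0.485, -0.511]
contact_force: [0.2, -0.1, 0.1]
width: 0.996
```

>>> step_arm:
  motion:
    - [[-0.008,0,0,0,0,0,0.085],[0,0,0,0,0,0,0.085],[0,0,0,0,0,0,0.085],[0,0,0,0,0,0,0.085],[0,0,0,0,0,0,0.085],[0,0,0,0,0,0,0.085],[0,0,0,0,0,0,0.085],[0,0,0,0,0,0,0.085]]

```text
clock: 32.5
ee_pos: [0.5672, -0.2351, 0.3551]
ee_rot: [0.512, 0.492, -0.484, -0.511]
contact_force: [0.0, 0.2, -0.3]
width: 0.999
```

```bash
python3 - <<'E'
from h import *
go([.5835,-.2385,.057],np.pi/2-.05)
p=get_image('wrist'); 
L=lambda x0,x1,y0,y1,z:np.array([[x0,y0,z],[x1,y0,z],[x1,y1,z],[x0,y1,z]])
P=[]
for th,i in (('screw_tray',[.424,-.2308,.003,-.05]),('bearing_tray',[.584,-.2387,.003,-.05])):
    m=outline_of(p,th)
    if not m: print('none',th);continue
    m=m[0];print(th,m['extent'],m['score'])
    a=fit([p],[m['mask'].astype(np.float32)],MOD[th],i);print(a)
    tp=[a[0][0],a[0][1],.003,a[0][2]]
    P+=[T(L(-.05,.05,-.056,.056,.03),tp),T(L(-.041,.041,-.006,.006,.056),tp)]
show(p,'l0.png',P)
E
```

```text
t 32.5 tcp [ 0.5672 -0.2351  0.3551] F [ 0.   0.2 -0.3] w 0.999
shift mm [ -4.5 298.2 -14. ] turn deg [0.46 0.14 0.36] world d [  16.3   -3.4 -298.1]
screw_tray [207.4, 0.0, 299.5, 77.1] 0.65
(array([ 0.41905632, -0.23065663, -0.04704259]), np.float64(0.01656264066696167))
bearing_tray [213.7, 121.1, 294.7, 201.2] 0.62
(array([ 0.58379549, -0.23852336, -0.05517165]), np.float64(0.016833186149597168))
```

View pics/l0.png

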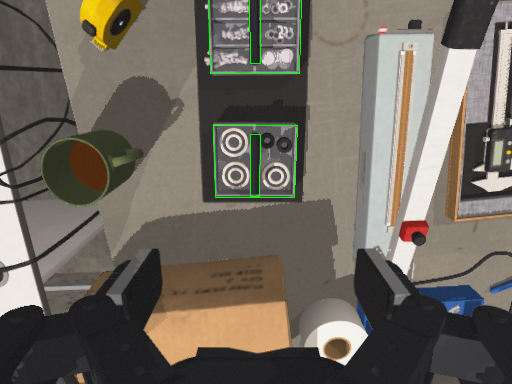

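>>> step_arm:
  motion:
    - [[-0.004,0.02,-0.014,0.4,0.2,0.3,0.085],[0,0.045,0,0,0,0,0.085],[0,0.055,0,0,0,0,0.085],[0,0.055,0,0,0,0,0.085],[0,0.05,0,0,0,0,0.085],[0,0.03,0,0,0,0,0.085],[0,0,0,0,0,0,0.085],[0,0,0,0,0,0,0.085]]

```text
clock: 33.65
ee_pos: [0.5834, -0.2407, 0.0948]
ee_rot: [0.514, 0.488, -0.486, -0.511]
contact_force: [-0.4, 0.1, -0.2]
width: 0.99
```

```bash
python3 - <<'E'
from h import *
go([.5838,-.2385,.0575],np.pi/2-.055)
E
```

```text
t 33.65 tcp [ 0.5834 -0.2407  0.0948] F [-0.4  0.1 -0.2] w 0.99
shift mm [ 2.3 37.3 -0.2] turn deg [ 0.27  0.2  -0.02] world d [  0.4   2.2 -37.3]
```

>>> step_arm:
  motion:
    - [[0.002,0.02,0,0.3,0.2,0,0.085],[0,0.013,0,0,0,0,0.085],[0,0.004,0,0,0,0,0.085],[0,0,0,0,0,0,0.05],[0,0,0,0,0,0,0.02],[0,0,0,0,0,0,0.0],[0,0,0,0,0,0,0.0],[0,0,0,0,0,0,0.0]]

```text
clock: 34.65
ee_pos: [0.5854, -0.2391, 0.0591]
ee_rot: [0.515, 0.487, -0.485, -0.512]
contact_force: [0.3, -1.5, -0.8]
width: 0.125
```

```bash
python3 - <<'E'
from h import *
go([.5838,-.2385,.0575],np.pi/2-.055)
E
```

```text
t 34.65 tcp [ 0.5854 -0.2391  0.0591] F [ 0.3 -1.5 -0.8] w 0.125
shift mm [0.5 1.6 1.7] turn deg [ 0.23  0.01 -0.06] world d [-1.6  0.6 -1.6]
```

>>> step_arm:
  motion:
    - [[0,-0.015,0,0,0,0,0],[0,-0.03,0,0,0,0,0],[0,-0.05,0,0,0,0,0],[0,-0.055,0,0,0,0,0],[0,-0.055,0,0,0,0,0],[0,-0.05,0,0,0,0,0],[0.01,-0.03,0,0,0,0,0],[0.03,-0.01,0,0,0,0,0]]

```text
clock: 35.65
ee_pos: [0.5832, -0.2001, 0.3686]
ee_rot: [0.516, 0.485, -0.484, -0.514]
contact_force: [0.1, -0.0, -4.3]
width: 0.127
```

```bash
python3 - <<'E'
from h import *
go([.5848,.3479,.35],np.pi/2+.064)
E
```

```text
t 35.65 tcp [ 0.5832 -0.2001  0.3686] F [ 0.1 -0.  -4.3] w 0.127
shift mm [547.1  17.8  31.7] turn deg [ 0.14 -7.15 -0.07] world d [  1.6 548.  -18.6]
```

>>> step_arm:
  motion:
    - [[0.05,0,0,0,-0.9,0,0],[0.055,0,0,0,-0.9,0,0],[0.055,0,0,0,-0.9,0,0],[0.055,0,0,0,-0.9,0,0],[0.055,0,0,0,-0.9,0,0],[0.055,0,0,0,-0.9,0,0],[0.055,0,0,0,-0.9,0,0],[0.055,0,0,0,-0.9,0,0]]

```text
clock: 36.65
ee_pos: [0.5821, 0.2433, 0.3762]
ee_rot: [0.487, 0.516, -0.513, -0.483]
contact_force: [1.6, -0.4, -4.7]
width: 0.124
```

```bash
python3 - <<'E'
from h import *
go([.5848,.3479,.35],np.pi/2+.064)
E
```

```text
t 36.65 tcp [0.5821 0.2433 0.3762] F [ 1.6 -0.4 -4.7] w 0.124
shift mm [104.3  26.1  -8.8] turn deg [ 0.41 -0.23 -0.09] world d [  2.7 104.6 -26.2]
```

>>> step_arm:
  motion:
    - [[0.04,0.01,-0.003,0.2,0,0,0],[0.035,0.03,-0.003,0.2,-0.2,0,0],[0.02,0.045,-0.003,0,0,0,0],[0.005,0.05,0,0,0,0,0],[0,0.05,0,0,0,0,0],[0,0.03,0,0,0,0,0],[0,0,0,0,0,0,0],[0,0,0,0,0,0,0]]

```text
clock: 37.65
ee_pos: [0.5825, 0.3514, 0.1619]
ee_rot: [0.483, 0.518, -0.516, -0.481]
contact_force: [0.1, -0.6, -3.3]
width: 0.123
```

```bash
python3 - <<'E'
from h import *
go([.5848,.3479,.092],np.pi/2+.064)
p=get_image('wrist'); show(p,'m0.png',[])
p2=get_image('wrist')
print(p['R'].tolist(),p['t'].tolist())
L=lambda x0,x1,y0,y1,z:np.array([[x0,y0,z],[x1,y0,z],[x1,y1,z],[x0,y1,z]])
show(p,'m1.png',[T(L(-.155,.155,-.069,.069,.055),[.493,.342,0,.064]),T(L(-.15,.15,-.064,.064,.055),[.493,.342,0,.064]),T(L(.034,.024,-.064,-.05,.048),[.493,.342,0,.064]),T(L(.034,.024,.064,.05,.048),[.493,.342,0,.064])])
E
```

```text
t 37.65 tcp [0.5825 0.3514 0.1619] F [ 0.1 -0.6 -3.3] w 0.123
shift mm [-3.6 69.9 -1.8] turn deg [ 0.18  0.31 -0.03] world d [  2.3  -3.5 -69.9]
[[-0.06944318690646831, 0.9975857853448475, 0.0004946414647389813], [0.9563088542816478, 0.06642867750954484, 0.28471144344205107], [0.2839912305244594, 0.020244299993781453, -0.958613138499033]] [-0.3091556284563095, -0.5922056197839975, 0.12111121693678684]
```

View pics/m1.png

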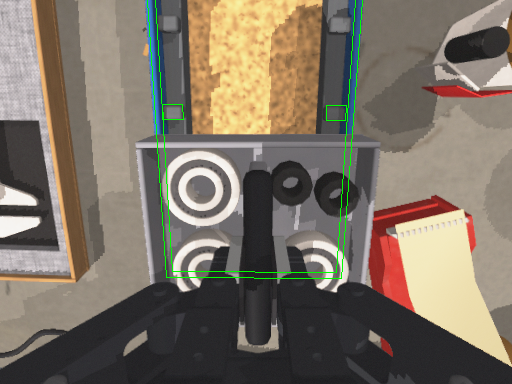

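>>> step_arm:
  motion:
    - [[-0.004,0.01,-0.003,0.2,0.3,0,0],[0,0.012,0,0,0,0,0],[0,0.01,0,0,0,0,0],[0,0.003,0,0,0,0,0],[0,0,0,0,0,0,0],[0,0,0,0,0,0,0],[0,0,0,0,0,0,0],[0,0,0,0,0,0,0]]

```text
clock: 38.75
ee_pos: [0.5869, 0.3479, 0.1267]
ee_rot: [0.484, 0.517, -0.515, -0.484]
contact_force: [-0.0, -0.1, -3.6]
width: 0.121
```

```bash
python3 - <<'E'
from h import *
go([.5864,.3471,.092],np.pi/2+.064)
p=get_image('wrist'); show(p,'m2.png',[])
E
```

```text
t 38.75 tcp [0.5869 0.3479 0.1267] F [-0.  -0.1 -3.6] w 0.121
shift mm [-0.8 34.7  0.6] turn deg [ 0.11 -0.01  0.08] world d [ -0.5  -0.8 -34.7]
```

View pics/m2.png

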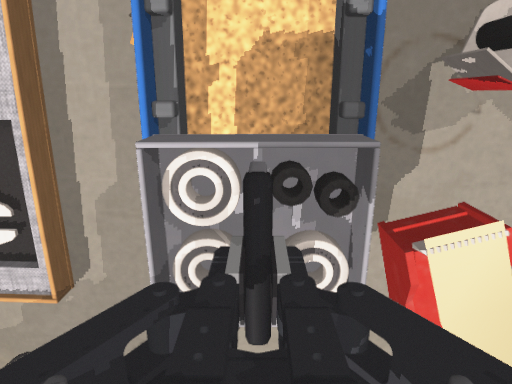

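>>> step_arm:
  motion:
    - [[-0.0006,0.008,0,0.1,0,0.1,0],[0,0.008,0,0,0,0,0],[0,0.006,0,0,0,0,0],[0,0.004,0,0,0,0,0],[0,0,0,0,0,0,0],[0,0,0,0,0,0,0],[0,0,0,0,0,0,0],[0,0,0,0,0,0,0]]

```text
clock: 39.8
ee_pos: [0.5869, 0.3472, 0.0987]
ee_rot: [-0.484, -0.516, 0.516, 0.484]
contact_force: [0.7, -0.1, -3.9]
width: 0.126
```

```bash
python3 - <<'E'
from h import *
go([.5864,.3471,.092],np.pi/2+.064)
E
```

```text
t 39.8 tcp [0.5869 0.3472 0.0987] F [ 0.7 -0.1 -3.9] w 0.126
shift mm [-0.1  6.7  0.5] turn deg [-0.   -0.01 -0.03] world d [-0.5 -0.1 -6.7]
```

>>> step_arm:
  motion:
    - [[0,0.003,0,0,0,0,0],[0,0.003,0,0,0,0,0],[0,0.0015,0,0,0,0,0],[0,0,0,0,0,0,0],[0,0,0,0,0,0,0],[0,0,0,0,0,0,0],[0,0,0,0,0,0,0],[0,0,0,0,0,0,0]]

```text
clock: 40.8
ee_pos: [0.587, 0.3473, 0.0922]
ee_rot: [0.484, 0.516, -0.516, -0.484]
contact_force: [-1.1, -1.5, 0.4]
width: 0.125
```

>>> step_arm:
  motion:
    - [[0,0,0,0,0,0,0.03],[0,0,0,0,0,0,0.06],[0,0,0,0,0,0,0.085],[0,-0.02,0,0,0,0,0.085],[0,-0.05,0,0,0,0,0.085],[0,-0.055,0,0,0,0,0.085],[0,-0.055,0,0,0,0,0.085],[0,-0.05,0,0,0,0,0.085]]

```text
clock: 41.8
ee_pos: [0.5861, 0.3463, 0.332]
ee_rot: [-0.484, -0.515, 0.516, 0.484]
contact_force: [-0.3, 0.3, -0.1]
width: 0.99
```

```bash
python3 - <<'E'
from h import *
go([.419,-.2307,.35],np.pi/2-.047)
p=get_image('wrist'); 
L=lambda x0,x1,y0,y1,z:np.array([[x0,y0,z],[x1,y0,z],[x1,y1,z],[x0,y1,z]])
m=outline_of(p,'bearing_tray')[0];print(m['extent'],m['score'])
a=fit([p],[m['mask'].astype(np.float32)],MOD['bearing_tray'],[.585,.348,.036,.06]);print(a)
tp=[*a[0][:2],.036,a[0][2]]
c=[.493,.342,0,.064]
show(p,'n0.png',[T(L(-.05,.05,-.056,.056,.03),tp),T(L(-.041,.041,-.006,.006,.056),tp),T(L(-.155,.155,-.069,.069,.055),c)])
E
```

```text
t 41.8 tcp [0.5861 0.3463 0.332 ] F [-0.3  0.3 -0.1] w 0.99
shift mm [-565.3  -17.2  203.1] turn deg [-0.04  6.3  -0.07] world d [-167.1 -577.    18. ]
[210.5, 113.4, 308.0, 202.8] 0.9
(array([0.58508303, 0.34679871, 0.06544566]), np.float64(0.018306374549865723))
```

View pics/n0.png

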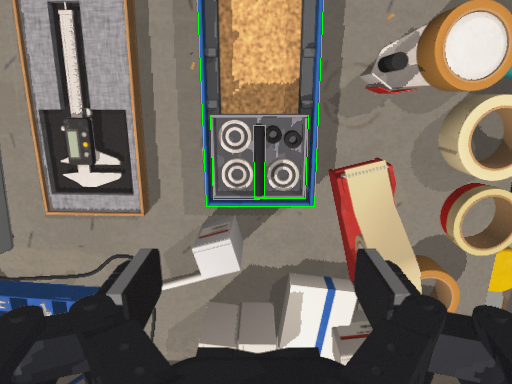

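>>> step_arm:
  motion:
    - [[-0.04,-0.015,0.015,0,0.8,0,0.085],[-0.055,-0.01,0.02,0,0.8,0,0.085],[-0.055,0,0.02,0,0.8,0,0.085],[-0.055,0,0.02,0,0.8,0,0.085],[-0.055,0,0.02,0,0.8,0,0.085],[-0.055,0,0.02,0,0.8,0,0.085],[-0.055,0,0.02,0,0.8,0,0.085],[-0.055,0,0.02,0,0.7,0,0.085]]

```text
clock: 42.9
ee_pos: [0.4323, -0.0915, 0.3659]
ee_rot: [0.513, 0.495, -0.481, -0.511]
contact_force: [0.9, -1.1, -0.7]
width: 0.993
```

```bash
python3 - <<'E'
from h import *
go([.419,-.2307,.35],np.pi/2-.047)
E
```

```text
t 42.9 tcp [ 0.4323 -0.0915  0.3659] F [ 0.9 -1.1 -0.7] w 0.993
shift mm [-139.9   14.1    6.8] turn deg [ 0.94 -0.05  0.68] world d [ -13.3 -139.2  -15.9]
```

>>> step_arm:
  motion:
    - [[-0.05,0,0.002,0.5,0,0.4,0.085],[-0.045,0,0.003,0.4,0,0.3,0.085],[-0.03,0,0.002,0,0,0,0.085],[0,0,0,0,0,0,0.085],[0,0,0,0,0,0,0.085],[0,0,0,0,0,0,0.085],[0,0,0,0,0,0,0.085],[0,0,0,0,0,0,0.085]]

```text
clock: 43.9
ee_pos: [0.4151, -0.2229, 0.3698]
ee_rot: [0.514, 0.49, -0.483, -0.512]
contact_force: [-0.5, -0.2, -1.0]
width: 0.995
```

```bash
python3 - <<'E'
from h import *
go([.419,-.2307,.0575],np.pi/2-.047)
p=get_image('wrist'); 
L=lambda x0,x1,y0,y1,z:np.array([[x0,y0,z],[x1,y0,z],[x1,y1,z],[x0,y1,z]])
m=outline_of(p,'screw_tray')[0];print(m['extent'],m['score'])
a=fit([p],[m['mask'].astype(np.float32)],MOD['screw_tray'],[.419,-.231,.003,-.05]);print(a)
tp=[*a[0][:2],.003,a[0][2]]
show(p,'o0.png',[T(L(-.05,.05,-.056,.056,.03),tp),T(L(-.041,.041,-.006,.006,.056),tp)])
E
```

```text
t 43.9 tcp [ 0.4151 -0.2229  0.3698] F [-0.5 -0.2 -1. ] w 0.995
shift mm [ -9.3 312.3  -1.4] turn deg [ 0.54 -0.36  0.31] world d [   3.9   -7.8 -312.3]
[207.9, 110.6, 288.7, 186.8] 0.82
(array([ 0.42048567, -0.23127007, -0.05068749]), np.float64(0.026255786418914795))
```

View pics/o0.png

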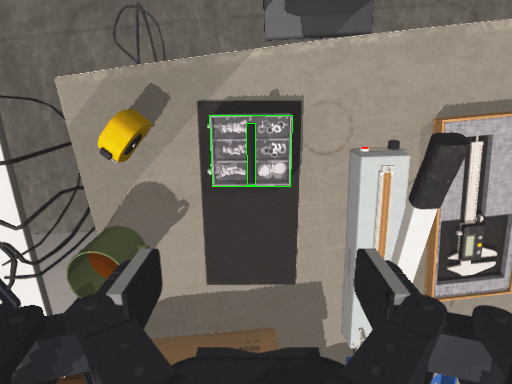

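>>> step_arm:
  motion:
    - [[-0.008,0.03,-0.003,0.5,-0.3,0.3,0.085],[0,0.05,0,0,0,0,0.085],[0,0.055,0,0,0,0,0.085],[0,0.055,0,0,0,0,0.085],[0,0.05,0,0,0,0,0.085],[0,0.03,0,0,0,0,0.085],[0,0,0,0,0,0,0.085],[0,0,0,0,0,0,0.085]]

```text
clock: 45.0
ee_pos: [0.4202, -0.2312, 0.0932]
ee_rot: [0.512, 0.489, -0.488, -0.51]
contact_force: [0.6, 0.2, 0.5]
width: 0.992
```

```bash
python3 - <<'E'
from h import *
go([.420,-.231,.0575],np.pi/2-.05)
E
```

```text
t 45.0 tcp [ 0.4202 -0.2312  0.0932] F [0.6 0.2 0.5] w 0.992
shift mm [ 0.2 35.7  0.3] turn deg [ 0.16  0.23 -0.07] world d [ -0.2   0.2 -35.7]
```

>>> step_arm:
  motion:
    - [[0,0.018,0,0.2,0.2,0,0.085],[0,0.013,0,0,0,0,0.085],[0,0.004,0,0,0,0,0.085],[0,0,0,0,0,0,0.05],[0,0,0,0,0,0,0.02],[0,0,0,0,0,0,0.0],[0,0,0,0,0,0,0.0],[0,0,0,0,0,0,0.0]]

```text
clock: 46.0
ee_pos: [0.4223, -0.2315, 0.0593]
ee_rot: [0.514, 0.488, -0.487, -0.51]
contact_force: [-0.5, -0.7, 0.6]
width: 0.125
```

```bash
python3 - <<'E'
from h import *
go([.420,-.231,.0575],np.pi/2-.05)
E
```

```text
t 46.0 tcp [ 0.4223 -0.2315  0.0593] F [-0.5 -0.7  0.6] w 0.125
shift mm [0.4 1.8 2.3] turn deg [ 0.25  0.09 -0.1 ] world d [-2.3  0.5 -1.8]
```

>>> step_arm:
  motion:
    - [[0,-0.015,0,0,0,0,0],[0,-0.03,0,0,0,0,0],[0,-0.05,0,0,0,0,0],[0,-0.055,0,0,0,0,0],[0,-0.055,0,0,0,0,0],[0,-0.05,0,0,0,0,0],[0.01,-0.03,0,0,0,0,0],[0.03,-0.01,0,0,0,0,0]]

```text
clock: 47.0
ee_pos: [0.4192, -0.1931, 0.3674]
ee_rot: [0.515, 0.485, -0.485, -0.514]
contact_force: [1.3, 0.5, -4.4]
width: 0.125
```

>>> step_arm:
  motion:
    - [[0.05,0,0,0,-0.8,0,0],[0.055,0,0,0,-0.8,0,0],[0.055,0,0,0,-0.8,0,0],[0.055,0,0,0,-0.8,0,0],[0.055,0,0,0,-0.8,0,0],[0.055,0,0,0,-0.8,0,0],[0.055,0,0,0,-0.8,0,0],[0.055,0,0,0,-0.8,0,0]]

```text
clock: 48.0
ee_pos: [0.4204, 0.2481, 0.3742]
ee_rot: [0.49, 0.513, -0.509, -0.487]
contact_force: [0.9, -0.6, -2.8]
width: 0.121
```

```bash
python3 - <<'E'
from h import *
go([.4033,.3361,.0923],np.pi/2+.064)
E
```

```text
t 48.0 tcp [0.4204 0.2481 0.3742] F [ 0.9 -0.6 -2.8] w 0.121
shift mm [ 88.4 281.9  15.4] turn deg [ 0.44 -1.12  0.06] world d [ -17.1   88.  -281.9]
```

>>> step_arm:
  motion:
    - [[0.035,0.01,0.005,0.4,-0.4,0,0],[0.025,0.03,0.004,0,-0.3,0,0],[0.012,0.045,0.003,0,0,0,0],[0.004,0.05,0,0,0,0,0],[0,0.05,0,0,0,0,0],[0,0.025,0,0,0,0,0],[0,0,0,0,0,0,0],[0,0,0,0,0,0,0]]

```text
clock: 49.0
ee_pos: [0.4036, 0.327, 0.1645]
ee_rot: [0.487, 0.516, -0.513, -0.483]
contact_force: [0.2, 0.1, -3.3]
width: 0.123
```

```bash
python3 - <<'E'
from h import *
go([.4033,.3361,.0923],np.pi/2+.064)
E
```

```text
t 49.0 tcp [0.4036 0.327  0.1645] F [ 0.2  0.1 -3.3] w 0.123
shift mm [ 9.3 72.2  0.2] turn deg [ 0.37 -0.3  -0.11] world d [ -0.3   9.1 -72.2]
```

>>> step_arm:
  motion:
    - [[0.006,0.01,0,0.3,-0.3,0,0],[0.003,0.012,0,0,0,0,0],[0,0.01,0,0,0,0,0],[0,0.004,0,0,0,0,0],[0,0,0,0,0,0,0],[0,0,0,0,0,0,0],[0,0,0,0,0,0,0],[0,0,0,0,0,0,0]]

```text
clock: 50.0
ee_pos: [0.4042, 0.3374, 0.1288]
ee_rot: [0.484, 0.517, -0.515, -0.483]
contact_force: [-0.3, -0.9, -3.4]
width: 0.12
```

```bash
python3 - <<'E'
from h import *
go([.4033,.3361,.0923],np.pi/2+.064)
p=get_image('wrist'); show(p,'q0.png')
L=lambda x0,x1,y0,y1,z:np.array([[x0,y0,z],[x1,y0,z],[x1,y1,z],[x0,y1,z]])
c=[.493,.342,0,.064]
show(p,'q1.png',[T(L(-.155,.155,-.069,.069,.055),c)])
E
```

```text
t 50.0 tcp [0.4042 0.3374 0.1288] F [-0.3 -0.9 -3.4] w 0.12
shift mm [-1.3 36.5  1.1] turn deg [0.22 0.01 0.04] world d [ -0.9  -1.3 -36.5]
```

View pics/q1.png

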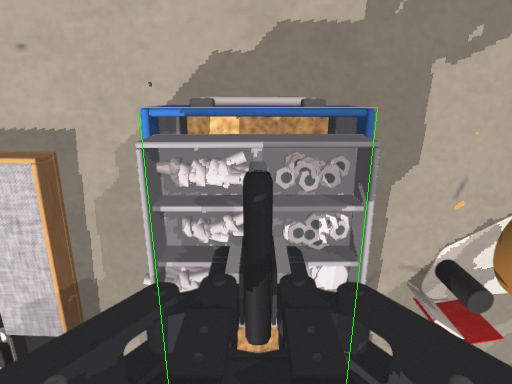

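>>> step_arm:
  motion:
    - [[-0.001,0.008,0.001,0.2,0,0,0],[0,0.009,0,0,0,0,0],[0,0.007,0,0,0,0,0],[0,0.004,0,0,0,0,0],[0,0,0,0,0,0,0],[0,0,0,0,0,0,0],[0,0,0,0,0,0,0],[0,0,0,0,0,0,0]]

```text
clock: 51.05
ee_pos: [0.4032, 0.3363, 0.0988]
ee_rot: [0.484, 0.516, -0.516, -0.484]
contact_force: [-0.3, -0.7, -3.7]
width: 0.122
```

```bash
python3 - <<'E'
from h import *
go([.4033,.3361,.0923],np.pi/2+.064)
E
```

```text
t 51.05 tcp [0.4032 0.3363 0.0988] F [-0.3 -0.7 -3.7] w 0.122
shift mm [-0.2  6.5 -0.1] turn deg [0.01 0.02 0.04] world d [ 0.1 -0.2 -6.5]
```

>>> step_arm:
  motion:
    - [[0,0.003,0,0,0,0,0],[0,0.0025,0,0,0,0,0],[0,0.001,0,0,0,0,0],[0,0,0,0,0,0,0],[0,0,0,0,0,0,0],[0,0,0,0,0,0,0],[0,0,0,0,0,0,0],[0,0,0,0,0,0,0]]

```text
clock: 52.05
ee_pos: [0.4032, 0.3364, 0.0923]
ee_rot: [0.483, 0.516, -0.516, -0.484]
contact_force: [-1.5, -1.2, 0.4]
width: 0.125
```

>>> step_arm:
  motion:
    - [[0,0,0,0,0,0,0.03],[0,0,0,0,0,0,0.06],[0,0,0,0,0,0,0.085],[0,-0.02,0,0,0,0,0.085],[0,-0.05,-0.01,0,0,0,0.085],[0,-0.055,-0.04,0,0,0,0.085],[0,-0.055,-0.04,0,0,0,0.085],[0,-0.05,-0.02,0,0,0,0.085]]

```text
clock: 53.05
ee_pos: [0.5074, 0.3426, 0.3174]
ee_rot: [-0.483, -0.515, 0.518, 0.483]
contact_force: [0.2, 0.1, -0.6]
width: 0.993
```

>>> step_arm:
  motion:
    - [[0,0,0,0,0,0,0.085],[0,0,0,0,0,0,0.085],[0,0,0,0,0,0,0.085],[0,0,0,0,0,0,0.085],[0,0,0,0,0,0,0.085],[0,0,0,0,0,0,0.085],[0,0,0,0,0,0,0.085],[0,0,0,0,0,0,0.085]]

```text
clock: 54.05
ee_pos: [0.5078, 0.3427, 0.3181]
ee_rot: [-0.483, -0.515, 0.518, 0.483]
contact_force: [-0.3, 0.1, 0.3]
width: 0.998
```

```bash
python3 - <<'E'
from h import *
go([.4033,.3361,.0923],np.pi/2+.064)
p=get_image('wrist');ps=get_image('scene');pd=get_image('side')
L=lambda x0,x1,y0,y1,z:np.array([[x0,y0,z],[x1,y0,z],[x1,y1,z],[x0,y1,z]])
P=[]
for th,i in (('screw_tray',[.401,.336,.036,.06]),('bearing_tray',[.585,.348,.036,.06])):
    m=outline_of(p,th)[0]
    a=fit([p],[m['mask'].astype(np.float32)],MOD[th],i);print(th,a)
    b=fit([p,pd],[m['mask'].astype(np.float32),outline_of(pd,th)[0]['mask'].astype(np.float32)],MOD[th],i,False);print('  free z',b)
    tp=[*a[0][:2],.036,a[0][2]];P+=[T(L(-.05,.05,-.056,.056,.03),tp)]
show(p,'r0.png',P);show(ps,'r1.png');show(pd,'r2.png')
for th in ("small_carton","pocket_tape","coffee_mug"):
    for q in (ps,pd): print(th,[np.round(d['extent']).tolist() for d in look_for(q,th)[:1]])
E
```

```text
t 54.05 tcp [0.5078 0.3427 0.3181] F [-0.3  0.1  0.3] w 0.998
shift mm [  0.8 226.1 104. ] turn deg [-0.19  0.13 -0.11] world d [-104.5   -6.6 -225.8]
screw_tray (array([0.40109375, 0.33587939, 0.06311823]), np.float64(0.02335458993911743))
  free z (array([0.4008247 , 0.33582629, 0.06248188, 0.03400294]), np.float64(0.027856409549713135))
bearing_tray (array([0.58513423, 0.34670357, 0.06330618]), np.float64(0.013862907886505127))
  free z (array([0.58569808, 0.34719683, 0.0699948 , 0.03332039]), np.float64(0.03481218218803406))
small_carton [[243.0, 121.0, 259.0, 144.0]]
small_carton [[162.0, 250.0, 187.0, 285.0]]
pocket_tape [[256.0, 295.0, 287.0, 319.0]]
pocket_tape [[305.0, 136.0, 324.0, 161.0]]
coffee_mug [[312.0, 269.0, 345.0, 310.0]]
coffee_mug [[264.0, 120.0, 286.0, 145.0]]
```

View pics/r0.png

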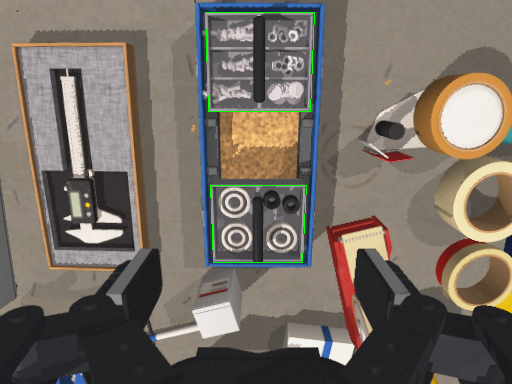

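View pics/r2.png

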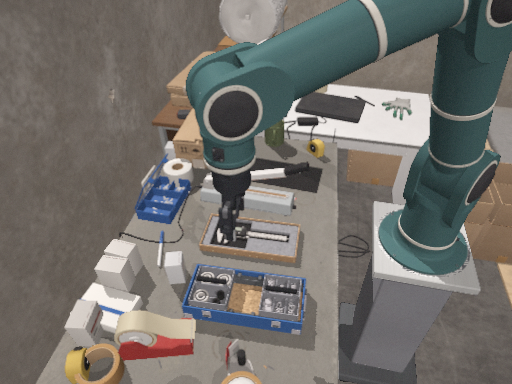

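View pics/r1.png

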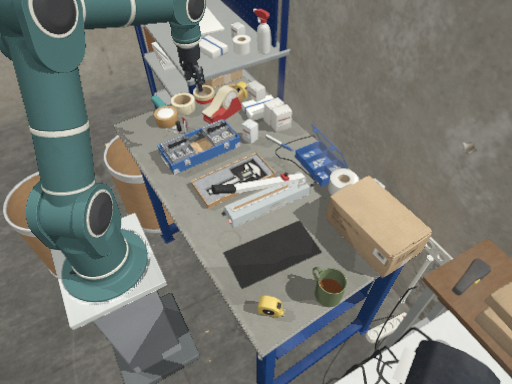

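All is in place; handing in.

```bash
python3 -c "
from rig import r
print(r.job_done())"
```

```text
the job is handed in; nothing more can be done
None
```

The job is done and handed in at about 55 s. I set both trays aside on the black mat and laid the caliper display up in the foam cut-out. Then I put the bearing tray back in the +x bay and the screw tray back in the −x bay, the bays they came from.

**Trays:** The last wrist fits put both trays within about 1.5 mm of their bay centres and in line with the case. The free-height fits gave 33–34 mm against a rail top of 36 mm, which is within the cameras' error. As each tray seated, the vertical force fell from about 4 N to near zero.

**Caliper:** Its head lined up with the predicted outline in the cut-out, and there was 2.4 N of floor contact just before I let go.

**Mug, carton and tape measure:** All three stayed within about 3 px of where they started in the scene and side pictures.

**Checks that disagreed:** My first fits of the case from the wrist camera were 5–10 mm off, so I corrected its pose from later views. While I lowered the caliper the arm also drifted 11 mm sideways, and I corrected that before it went into the foam.

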